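# Load a four-post glue press with two drilled plates and a cork block

### The arm

A 6-joint arm with a two-finger parallel gripper is mounted at the origin on the work surface; the furniture and walls round the work are solid. World frame = base frame: x ahead of the robot, y to its left, z up, the work surface at z = 0. Lengths are in m, angles in rad, forces in N, time in s.
With the tool pointing down it reaches from about 0.425 to 0.95 m from the base axis. Payload 3.5 kg.
Tool frame: the origin (TCP) lies on the centre line of the jaws, within the pads' length; the fingertips stand 17 mm ahead of it and the grasp point (between the pads) lies 2 mm behind it; z points along the fingers, y is the line along which they close (so a half turn about z gives the same grasp; the last joint's range is limited). The gripper opens to 85 mm and grips with 20 to 120 N. Pads are 22 mm wide; open, the fingers measure 114 mm over their backs; the gripper's body (76 mm by 85 mm) begins 54 mm behind the grasp point. The pads swing forward as they close: fully open they stand 13 mm farther back than shut.
Start: joints at [-0.15, 0.286, 1.577, -0, 1.279, -0.15], TCP at [0.675, 0, 0.248] pointing down, gripper open.
Joint ranges: [-2.77, 2.77], [-0.9, 2.22], [0.21, 2.48], [-1.53, 4.67], [0.24, 2.81], [-2.84, 2.84]. Speed limits (rad/s): [2.79, 2.79, 3.14, 3.14, 3.14, 3.14].

### API

Orientations are given as a unit quaternion [x, y, z, w].
In Python, from plant import ctrl gives the robot as it stands. The module is installed in compiled form; this text tells all that it offers.
- The arm moves only by the tool drive_tool, never from a script. Its argument "moves" is a list of rows, each a list of 3 entries, a list of its own where there are three numbers: the turn, a rotation vector about the tool's x, y, z in rad, then the shift along the tool's x, y, z in m, then the finger opening in m, from 0 to 0.0854. A call has 1 to 5 rows; each row shifts and turns the commanded pose from where the row before left it, along the tool's axes as they then stand; what a row does not reach is not made up. A row lasts 1/8 s, in which the tool goes at most 62.5 mm and 10.7 degrees, less where a joint would pass 70% of its speed; a pose out of reach is approached as far as the arm can. A call with a gripper value outside its range is refused whole. The fingers move at their own pace and stop on an object; "grip_force" is the grip in N (left out, the last holds). Time passes only in rows, so rows that do not move let the fingers close. It gives the time, the measured TCP pose, the force, the opening and the grip force at its end, in the units of the state.
- ctrl.get_state(): the state, without advancing time (a new reading comes with each control period).
- ctrl.read_camera(name): name is "scene" or "side" or "wrist"; returns a dict with "image" (420x560x3 uint8, red, green, blue), "fx", "fy", "cx", "cy" (pixels), "dist" ([k1, k2, p1, p2, k3] as OpenCV has them; the pictures are not rectified), "R" (3x3) and "t" (3): a world point X has camera coordinates R X + t. Camera axes: x right, y down, z forward; pixel columns grow to the right and rows downward; lengths in m; the calibration is good to about 2 mm. A picture is of the moment at which its call begins. There is no depth.
- ctrl.sign_off(): hands the job in; it is judged then, once.
The state is a dict: "time": time; "qpos": joint angles; "dq": joint speeds; "joint_efforts": joint torques, N m; "eef_pos": TCP position; "tcp_rot": TCP orientation; "contact_force": force on the tool from outside, world axes, zero at the start; "wrist_torque": the same for the moment, N m; "opening": opening from 0.0 (shut) to 1.0 (fully open); "finger_force": force on a finger pad.
Only numpy, scipy, OpenCV 4.12 (cv2) and the standard library are available. Lean on these libraries where they do the work, as an engineer would, in place of code of your own. Each camera call takes 0.05 s, during which the arm holds its last target. There are 200 camera calls.

### The job

Clamp the newly glued cork sanding block in the small four-post press: take the narrow drilled plate off its sloped rest and lower it over all four posts until it lies flat on their shoulders, lay the cork block flat on the middle of that plate, lengthways between the two pairs of posts, then take the wide drilled plate off its sloped rest and lower it over the same posts until it lies flat on the block. Lower each piece into place rather than dropping it, let go of everything at the end, and leave the glue bottle, the tape roll and the wax tin where they stand.

Things in the scene. Friction and masses are not known exactly. Their poses are not given: they have to be found in the camera images.
- press_base: Fixed four-post press: dark steel base 170x70x20 mm, four steel posts at x=+-60, y=+-13 mm. Each post is a 16 mm thick shoulder up to z=62 mm, then 9 mm thick, tapering from z=113 to a 4.4 mm tip at z=128 mm. Origin: centre of the underside, on the desk; x along its length, z up. Ahead, in front of the gap between lever press and timber box, turned up to 0.15 rad. Plates and block go in its middle, long side along x.
- post_seat (a point): Centre of the four posts at shoulder height (62 mm above the desk); axes as press_base. In the end the narrow plate's centre is 5 mm above it, the cork block's 22.5 mm, the wide plate's 40 mm.
- narrow_plate_center (a point): Centre of the narrow pale wood plate, 150x50x10 mm (x,y,z), 0.16 kg +-30 %, loose; 14 mm through holes at x=+-60, y=+-13 mm (fits either way round). Starts on a sloped rest: z (its normal) leans 25 degrees from vertical towards the robot's side, x runs up the slope. Its long edges overhang the rest's strip: pinch it across the 50 mm, tool along its normal, room for tips 30 mm below it.
- wide_plate_center (a point): Centre of the wide pale wood plate: as the narrow one but 150x66x10 mm, 0.21 kg +-30 %, same holes; starts on the other rest in the same way, pinched across the 66 mm. In place it overhangs the narrow plate by 8 mm on each long side.
- rest_a: Fixed wooden sloped rest carrying the narrow plate: foot 120x90x12 mm, above it a 34 mm wide strip rising at 25 degrees towards +x, an 8 mm stop lip at its low end against which the plate leans (draw the plate up the slope a little as you lift). Origin: centre of the foot on the desk, z up; the plate's underside centre lies 90 mm above. Stands at the robot's left by the drawers, or far ahead beyond the timber box.
- rest_b: The same kind of rest, carrying the wide plate, at the other of the two places.
- cork_block_center (a point): Centre of the brown cork sanding block, 41x76x25 mm (x,y,z), 0.06 kg, y its long axis, z up; loose, flat on the desk at the robot's near right, in front of the timber box. Grasp it across the 41 mm, which runs roughly along the box's front; mind the 115 mm tall box beside the gripper.
- eyelet_press: Obstacle: fixed green hand lever press at about x=0.57, y=0.18: foot 200x115 mm, column 260 to 300 mm tall, lever up to 433 mm on the far side; pass it on the robot's side. Also fixed: a timber tool box 115 mm tall at x 0.38 to 0.58, y -0.03 to -0.32, and a printer on drawers, 360 mm tall, from y=0.45 to the left.
- bottle: Bystander: white glue bottle with blue nozzle, 48 mm thick, 141 mm tall, far right, beyond the timber box; origin at its underside.
- tape: Bystander: roll of tape, 90 mm across, 18 mm high, flat on the desk, at the left, beyond the lever press's left side; origin at its underside.
- tin: Bystander: round metal wax tin, 70 mm across, 36 mm high, beyond the timber box; origin at its underside.
Things that resemble listed ones, but are neither listed nor needed, are in the scene too. Leave any blue look-alike of the part that bears cork_block_center alone.

How it is judged:
On the way, in this order (a step that is already met when the one before it is completed fails the run):
1. the narrow plate lies flat on the shoulders of all four posts, let go (horizontal distance between narrow_plate_center and post_seat below 0.007 m and z of narrow_plate_center in the frame of press_base between 0.063 and 0.071 m and angle between the z axis of narrow_plate_center and the z axis of press_base, either way round below 0.05 rad and angle between the x axis of narrow_plate_center and the x axis of press_base, either way round below 0.08 rad and contact force between the fingers and narrow_plate below 0.05 N and linear speed of narrow_plate below 0.02 m/s), for 0.2 s.
2. the cork block lies flat on the middle of the narrow plate, lengthways, let go (horizontal distance between narrow_plate_center and post_seat below 0.007 m and z of narrow_plate_center in the frame of press_base between 0.063 and 0.071 m and angle between the z axis of each of narrow_plate_center, cork_block_center and the z axis of press_base, either way round below 0.05 rad and angle between the x axis of narrow_plate_center and the x axis of press_base, either way round below 0.08 rad and horizontal distance between cork_block_center and post_seat below 0.015 m and z of cork_block_center in the frame of press_base between 0.0795 and 0.0895 m and angle between the y axis of cork_block_center and the x axis of press_base, either way round below 0.25 rad and contact force between the fingers and cork_block below 0.05 N and linear speed of cork_block below 0.02 m/s), for 0.2 s.
At the end, for the whole second after the job is handed in: Narrow plate on the four shoulders and wide plate over the posts on the block (each within 7 mm sideways, 4 mm in height, level to 0.05 rad); the block between them, flat, within 15 mm of the middle and 0.25 rad of lengthways; all let go and at rest (all of step 2 and horizontal distance between wide_plate_center and post_seat below 0.007 m and z of wide_plate_center in the frame of press_base between 0.098 and 0.106 m and angle between the z axis of wide_plate_center and the z axis of press_base, either way round below 0.05 rad and angle between the x axis of wide_plate_center and the x axis of press_base, either way round below 0.08 rad and contact force between the fingers and narrow_plate below 0.05 N and linear speed of each of narrow_plate, wide_plate below 0.02 m/s and contact force between the fingers and wide_plate below 0.05 N); the robot touches nothing.
It fails at once if a plate or the cork block is let fall over the posts from more than 25 mm above its place ((horizontal distance between narrow_plate_center and post_seat below 0.06 m and z of narrow_plate_center in the frame of press_base above 0.092 m and contact force between the fingers and narrow_plate below 0.05 N and linear speed of narrow_plate above 0.15 m/s) or (horizontal distance between cork_block_center and post_seat below 0.06 m and z of cork_block_center in the frame of press_base above 0.1095 m and contact force between the fingers and cork_block below 0.05 N and linear speed of cork_block above 0.15 m/s) or (horizontal distance between wide_plate_center and post_seat below 0.06 m and z of wide_plate_center in the frame of press_base above 0.127 m and contact force between the fingers and wide_plate below 0.05 N and linear speed of wide_plate above 0.15 m/s)).
It fails at once if the glue bottle, the tape roll or the wax tin is displaced by more than 30 mm (distance of any of bottle, tape, tin from where it was at the start of the episode above 0.03 m).
It also fails if it takes over 72 s, if anything falls off the work surface, if the arm or the gripper's body presses on something with over 40 N, if the wrist force passes 120 N, or if a joint passes its speed limit or range.

## Working session

There is one attempt and no reset: what is moved stays moved. The work goes in short steps, Python scripts to look and compute and a tool call to move; the robot and the scene stay as the last step left them, time stands still between calls to the robot, and variables do not carry over. Pictures are saved under pics/ and viewed, at most 10 in all, crops included, and the job is handed in when it is done.

Besides the shell and the picture viewer there is one more tool, called after "Emit:" by a JSON object that holds its "op" and its "data". drive_tool: Moves the arm, as the interface text tells. Its arguments: {"type":"object","properties":{"moves":{"type":"array","items":{"type":"array"}},"grip_force":{"type":"number"}},"required":["moves"]}

```bash
mkdir -p pics
python3 - <<'E'
from plant import ctrl
import cv2,pickle,numpy as np
s=ctrl.get_state();print(s)
d={}
for n in("scene","side","wrist"):
    c=ctrl.read_camera(n);d[n]=c
    cv2.imwrite(f"pics/{n}0.png",c["image"][:,:,::-1])
    R=np.array(c["R"]);print(n,c["fx"],c["dist"],"pos",-R.T@np.array(c["t"]),"fwd",R[2])
pickle.dump(d,open("cams0.pkl","wb"))
E
```

```text
{'time': 0.0, 'qpos': array([-1.50027214e-01,  2.87191863e-01,  1.57816561e+00, -2.86553441e-05,
        1.27858410e+00, -1.50027412e-01]), 'dq': array([ 1.10290746e-03,  1.70409667e-03,  3.60435699e-05,  1.13276627e-03,
        2.14718468e-03, -1.30023944e-03]), 'joint_efforts': array([-1.79628755e-04, -4.05981302e+01, -2.92628127e+01, -1.54224781e-04,
        5.81841552e-03,  3.74769741e-06]), 'eef_pos': array([6.74390163e-01, 9.69615919e-05, 2.46935819e-01]), 'tcp_rot': array([ 0.70710329,  0.70710929, -0.00070805, -0.00093713]), 'contact_force': array([-0.21760511,  0.59345998,  0.73728556]), 'wrist_torque': array([0.00065665, 0.07108041, 0.01314174]), 'finger_force': 0.0, 'opening': 1.0014172499057072}
scene 541.8387738353792 [-0.16526966  0.          0.          0.          0.        ] pos [-0.21995262 -0.93186705  1.14199955] fwd [ 0.458586    0.57114434 -0.68080322]
side 415.54420796928974 [-0.07545391  0.          0.          0.          0.        ] pos [-0.09514757 -1.03412029  0.69222005] fwd [ 0.4513603   0.76724125 -0.45564762]
wrist 327.14470766966355 [-0.03792307  0.          0.          0.          0.        ] pos [0.67411163 0.07009432 0.37278034] fwd [-0.00191003 -0.27613495 -0.96111698]
```

Run:
```python
import cv2
for n in("scene","side"):
    cv2.imwrite(f"pics/{n}0b.png",cv2.resize(cv2.imread(f"pics/{n}0.png"),(784,588),interpolation=cv2.INTER_CUBIC))
```

```text
(no output)
```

View pics/scene0b.png

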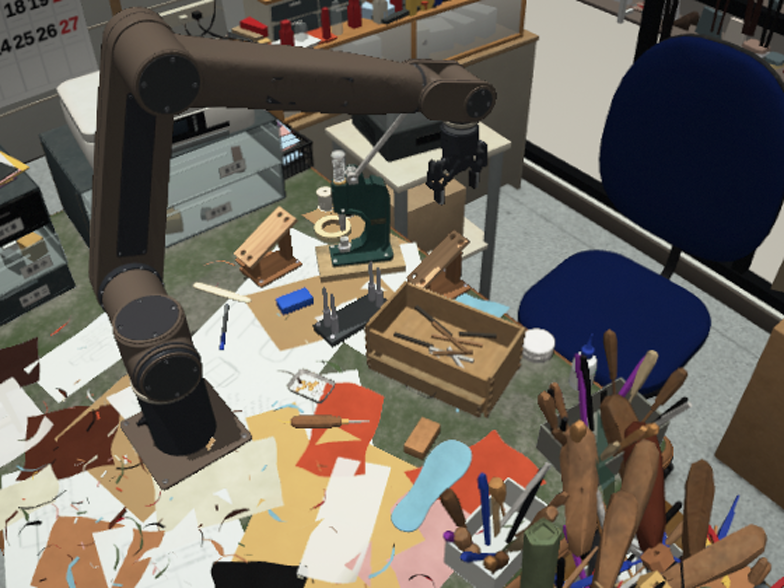

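View pics/side0b.png

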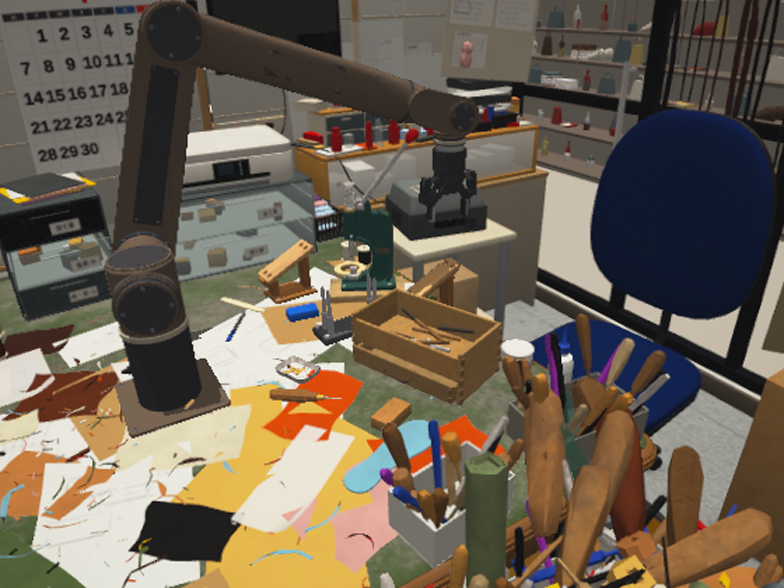

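Run:
```python
import cv2,numpy as np
a=cv2.imread("pics/scene0.png");w=cv2.imread("pics/wrist0.png")
def cr(im,x,y,ww,hh,W,H): return cv2.resize(im[y:y+hh,x:x+ww],(W,H),interpolation=cv2.INTER_CUBIC)
# scene crops, x4 (100x75 -> 400x300)
t=[cr(a,150,135,100,75,400,300),cr(a,210,180,100,75,400,300),cr(a,270,155,100,75,400,300),cr(a,265,280,100,75,400,300)]
cv2.imwrite("pics/crop1.png",np.vstack([np.hstack(t[:2]),np.hstack(t[2:])]))
cv2.imwrite("pics/wrist0b.png",cv2.resize(w,(784,588),interpolation=cv2.INTER_CUBIC))
```

```text
(no output)
```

View pics/crop1.png

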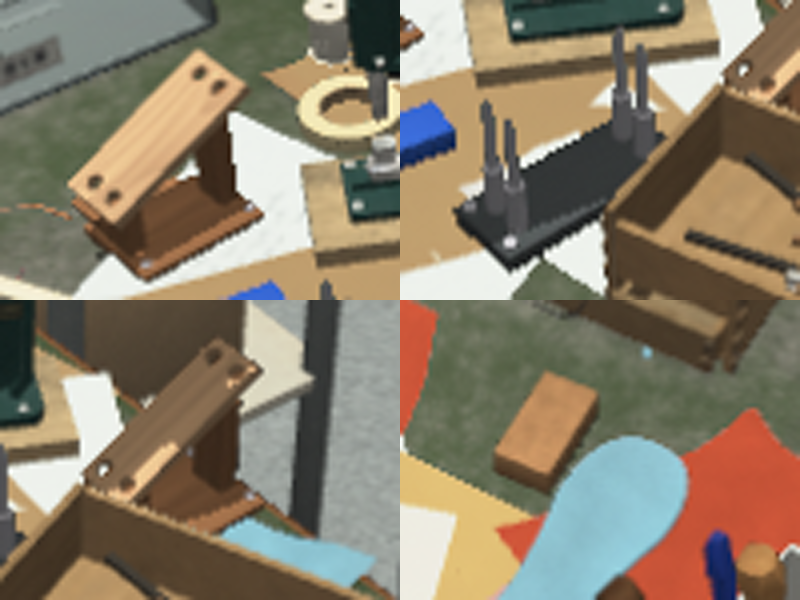

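View pics/wrist0b.png

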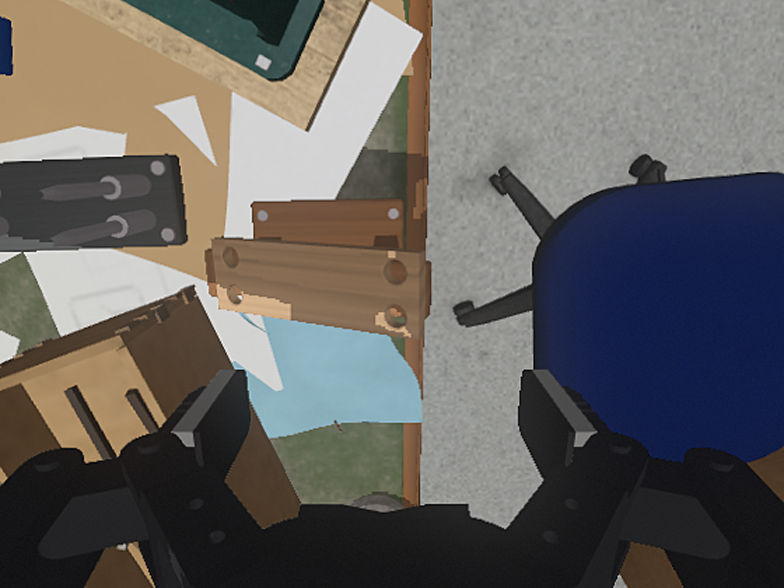

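Scene crop: left rest's plate (holes ~(217,163) area of the scene image) has edge/hole-spacing ratio ≈2.6 → wide plate. Far plate in the wrist picture (holes (235,257),(236,295), edge 71 px vs spacing 38 → 1.9) → narrow plate. Cork is the brown block at scene (302,312), not the blue block at (210,214).

```bash
cat > h.py <<'E'
import numpy as np,cv2,pickle
from scipy.spatial.transform import Rotation as Ro
from scipy.optimize import least_squares
def K(c): return np.array([[c["fx"],0,c["cx"]],[0,c["fy"],c["cy"]],[0,0,1.]])
def proj(c,X):
    r=cv2.Rodrigues(np.array(c["R"],float))[0]
    return cv2.projectPoints(np.atleast_2d(X).astype(float),r,np.array(c["t"],float),K(c),np.array(c["dist"],float))[0].reshape(-1,2)
def onz(c,uv,z):
    p=cv2.undistortPoints(np.array(uv,float).reshape(-1,1,2),K(c),np.array(c["dist"],float)).reshape(-1,2)
    R=np.array(c["R"]);o=-R.T@np.array(c["t"]);d=np.c_[p,np.ones(len(p))]@R
    return o+d*((z-o[2])/d[:,2])[:,None]
HO=np.array([[sx*.06,sy*.013,.005] for sx in(-1,1) for sy in(-1,1)])
def plateR(yaw,tilt=np.radians(25)): # x up slope along yaw
    return Ro.from_euler('z',yaw)*Ro.from_euler('y',-tilt)
def fit(obs,p0,f,**k): # obs: list of (cam,model idx pts Nx3,uv)
    def res(p):
        return np.concatenate([(proj(c,f(p,X))-uv).ravel() for c,X,uv in obs])
    s=least_squares(res,p0,loss='soft_l1',**k);return s.x,res(s.x).reshape(-1,2)
def delta(st,pos,Rt):
    """rotvec and shift (tool axes) from state's measured pose to target"""
    R=Ro.from_quat(st["tcp_rot"])
    return (R.inv()*Rt).as_rotvec(),R.inv().apply(np.array(pos)-st["eef_pos"])
E
python3 - <<'E'
from h import *
d=pickle.load(open("cams0.pkl","rb"));S=d["scene"];W=d["wrist"]
q=lambda x,y,ox,oy:(x/4+ox-.375,y/4+oy-.375)
tips=onz(S,[q(87,103,210,180),q(110,122,210,180),q(220,30,210,180),q(241,45,210,180)],.128)
print("tips",tips.round(4),tips.mean(0))
f=lambda p,X:plateR(p[3],np.radians(25)).apply(X)+p[:3]
# narrow: order (-,-),(-,+),(+,-),(+,+); x up slope = away (+world x)
uvw=np.array([[236,294],[231,256],[397,317],[396,271]])/1.4-.15
uvs=np.array([q(127,489-300,270,155),q(103,468-300,270,155),q(237,368-300,270,155),q(213,354-300,270,155)])
for o in([(W,HO,uvw)],[(S,HO,uvs)],[(W,HO,uvw),(S,HO,uvs)]):
    p,r=fit(o,[.8,0.05,.1,0],f);print("narrow",p.round(4),abs(r).max().round(2))
uvl=np.array([q(113,195,150,135),q(95,181,150,135),q(217,86,150,135),q(198,73,150,135)])
p,r=fit([(S,HO,uvl)],[.4,.4,.1,0.],f);print("wide",p.round(4),abs(r).max())
c=onz(S,[q(545-400,374-300,265,280),q(597-400,397-300,265,280),q(545-400,473-300,265,280),q(496-400,450-300,265,280)],.025)
print("cork",c.round(4),c.mean(0))
E
```

```text
tips [[0.3667 0.0451 0.128 ]
 [0.3678 0.0187 0.128 ]
 [0.487  0.049  0.128 ]
 [0.4885 0.026  0.128 ]] [0.42748698 0.03470186 0.128     ]
narrow [ 0.6287 -0.0012  0.0947  0.0123] 0.71
narrow [ 0.6007 -0.0332  0.1276  0.0435] 0.44
narrow [ 0.6286 -0.0016  0.0936  0.0132] 1.5
wide [0.3905 0.3225 0.0789 0.0683] 0.14155243195094158
cork [[ 0.3594 -0.2679  0.025 ]
 [ 0.3732 -0.3036  0.025 ]
 [ 0.3087 -0.3281  0.025 ]
 [ 0.2962 -0.2949  0.025 ]] [ 0.33436933 -0.29862804  0.025     ]
```

Emit:
{"op": "drive_tool", "data": {"moves": [[[0, 0, -0.1745], [0, 0, 0], 0.08], [[0, 0, -0.1745], [0, 0, 0], 0.08], [[0, 0, -0.1745], [0, 0, 0], 0.08], [[0, 0, -0.1745], [0, 0, 0], 0.08], [[0, 0, -0.1745], [0, 0, 0], 0.08]]}}

```text
time: 0.78
eef_pos: [0.6747, 0.0001, 0.2477]
tcp_rot: [0.339, 0.941, -0.0, -0.001]
contact_force: [-0.2, 0.1, 0.7]
opening: 0.938
finger_force: 0.0
```

Emit:
{"op": "drive_tool", "data": {"moves": [[[0, 0, -0.1745], [0, 0, 0], 0.08], [[0, 0, -0.1745], [0, 0, 0], 0.08], [[0, 0, -0.1745], [0, 0, 0], 0.08], [[0, 0, -0.1745], [0, 0, 0], 0.08], [[0, -0.145, 0], [0, 0, 0], 0.08]]}}

```text
time: 1.4
eef_pos: [0.6761, -0.0002, 0.2475]
tcp_rot: [-0.0, 0.997, -0.0, 0.074]
contact_force: [0.3, -1.0, 1.0]
opening: 0.933
finger_force: 0.0
```

Emit:
{"op": "drive_tool", "data": {"moves": [[[0, -0.145, 0], [0, 0, 0], 0.08], [[0, -0.145, 0], [0, 0, 0], 0.08], [[0, 0, 0], [0, 0, 0], 0.08]]}}

```text
time: 1.78
eef_pos: [0.6727, 0.0004, 0.2463]
tcp_rot: [0.0, 0.977, 0.0, 0.213]
contact_force: [0.5, -0.7, 0.2]
opening: 0.937
finger_force: 0.0
```

Emit:
{"op": "drive_tool", "data": {"moves": [[[0, 0, 0], [0.053, 0, 0.01], 0.08], [[0, 0, 0], [0.053, 0, 0.01], 0.08], [[0, 0, 0], [0, 0, 0], 0.08]]}}

```text
time: 2.15
eef_pos: [0.5815, 0.0012, 0.1788]
tcp_rot: [0.0, 0.978, 0.001, 0.209]
contact_force: [1.3, 0.5, 0.3]
opening: 0.943
finger_force: 0.0
```

Run:
```python
from h import *
from plant import ctrl
c=ctrl.read_camera("wrist");s=ctrl.get_state();print(s["eef_pos"],s["tcp_rot"])
pickle.dump((c,s),open("w1.pkl","wb"))
cv2.imwrite("pics/w1.png",cv2.resize(c["image"][:,:,::-1],(784,588),interpolation=cv2.INTER_CUBIC))
print(proj(c,plateR(.0125).apply(HO)+[.6287,-.0015,.0945])*1.4)
R=np.array(c["R"]);print(Ro.from_quat(s["tcp_rot"]).inv().apply(-R.T@c["t"]-s["eef_pos"]))
```

```text
[5.85637581e-01 3.48052240e-04 1.83241900e-01] [3.22929343e-04 9.77030376e-01 4.48322146e-04 2.13099363e-01]
[[348.29330794 206.35387445]
 [403.5999359  205.63422546]
 [355.67198375 432.30832878]
 [403.8407407  431.83984416]]
[ 0.07516212  0.00041661 -0.1242537 ]
```

View pics/w1.png

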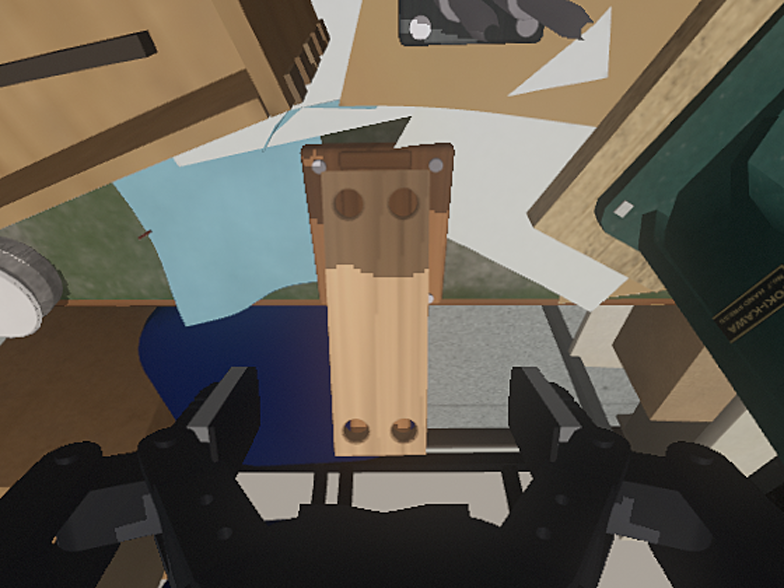

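Holes seen at (348,204),(403,203),(356,431),(404,431), within 2 px of prediction; narrow plate confirmed (2 px/mm edges ~100 vs. 55 hole spacing → 50 mm).

Run:
```python
from h import *
c,s=pickle.load(open("w1.pkl","rb"))
uv=np.array([[348,204],[403,203],[356,431],[404,431]])/1.4-.15
f=lambda p,X:plateR(p[3]).apply(X)+np.r_[p[:2],.0945 if len(p)<5 else p[4]]
f=lambda p,X:plateR(p[2]).apply(X)+[p[0],p[1],.0945]
p,r=fit([(c,HO,uv)],[.6287,-.0015,.0125],f);print(p,r)
C=np.r_[p[:2],.0945];R=plateR(p[2])
Rt=R*Ro.from_matrix(np.array([[-1,0,0],[0,1,0],[0,0,-1.]]))
print(delta(s,C+Rt.apply([0,0,.002]),Rt))
```

```text
[ 0.6273255  -0.00162992  0.01533786] [[-0.18132053  0.02698657]
 [ 0.19435956  0.12255169]
 [-0.1306546   0.07714298]
 [ 0.11494838 -0.31524098]]
(array([-0.00569891, -0.00683214, -0.01474755]), array([-0.000964  , -0.00203809,  0.10003979]))
```

Emit:
{"op": "drive_tool", "data": {"moves": [[[0, 0, -0.015], [-0.001, -0.002, 0.04], 0.08], [[0, 0, 0], [0, 0, 0.035], 0.08], [[0, 0, 0], [0, 0, 0.015], 0.08], [[0, 0, 0], [0, 0, 0.01], 0.08], [[0, 0, 0], [0, 0, 0], 0.08]]}}

```text
time: 2.82
eef_pos: [0.6312, -0.002, 0.0958]
tcp_rot: [-0.007, 0.976, -0.002, 0.216]
contact_force: [-0.3, 0.4, 0.6]
opening: 0.934
finger_force: 0.0
```

Emit:
{"op": "drive_tool", "data": {"moves": [[[0, 0, 0], [0, 0, 0], 0.06], [[0, 0, 0], [0, 0, 0], 0.045], [[0, 0, 0], [0, 0, 0], 0.045], [[0, 0, 0], [0, 0, 0], 0.045]], "grip_force": 50}}

```text
time: 3.32
eef_pos: [0.6307, -0.002, 0.0968]
tcp_rot: [-0.007, 0.976, -0.002, 0.217]
contact_force: [-5.0, -1.4, 6.2]
opening: 0.576
finger_force: 51.9
```

Emit:
{"op": "drive_tool", "data": {"moves": [[[0, 0, 0], [-0.004, 0, -0.006], 0.04], [[0, 0, 0], [-0.004, 0, -0.02], 0.04], [[0, 0, 0], [0, 0, -0.05], 0.04], [[0, 0, 0], [0, 0, -0.05], 0.04], [[0, 0.145, 0], [0, 0, 0], 0.04]]}}

```text
time: 3.95
eef_pos: [0.5836, -0.0018, 0.2179]
tcp_rot: [-0.007, 0.989, -0.003, 0.147]
contact_force: [0.7, 0.0, -2.1]
opening: 0.573
finger_force: 52.9
```

Emit:
{"op": "drive_tool", "data": {"moves": [[[0, 0.145, 0], [0, 0, 0], 0.04], [[0, 0.146, 0], [0, 0, 0], 0.04], [[0, 0, 0], [0, 0, 0], 0.04], [[0, 0, 0], [0, 0, 0], 0.04]]}}

```text
time: 4.45
eef_pos: [0.5839, -0.0017, 0.2121]
tcp_rot: [-0.007, 1.0, -0.003, -0.0]
contact_force: [-0.6, 0.1, -1.9]
opening: 0.574
finger_force: 52.9
```

Run:
```python
from h import *
from plant import ctrl
s=ctrl.get_state();print(s["eef_pos"],s["tcp_rot"],s["opening"],s["finger_force"])
Rt=Ro.from_euler('z',.0)*Ro.from_matrix(np.array([[-1,0,0],[0,1,0],[0,0,-1.]]))
print(delta(s,[.4275,.035,.19],Rt))
```

```text
[ 0.58389109 -0.00165461  0.21207998] [-6.73021859e-03  9.99972727e-01 -3.01249253e-03 -4.18466835e-04] 0.573991303207132 52.878745794296265
(array([-0.00602504, -0.00083694,  0.01346056]), array([0.15586421, 0.03888895, 0.02198307]))
```

Emit:
{"op": "drive_tool", "data": {"moves": [[[0, 0, 0.0135], [0.05, -0.024, 0], 0.04], [[0, 0, 0], [0.054, -0.024, 0], 0.04], [[0, 0, 0], [0, 0, 0], 0.04], [[0, 0, 0], [0, 0, 0], 0.04]]}}

```text
time: 4.95
eef_pos: [0.4807, -0.0505, 0.2138]
tcp_rot: [0.0, 1.0, -0.003, 0.001]
contact_force: [0.0, 0.2, -1.7]
opening: 0.568
finger_force: 52.8
```

Run:
```python
from h import *
from plant import ctrl
c=ctrl.read_camera("wrist");s=ctrl.get_state();print(s["eef_pos"],s["tcp_rot"])
pickle.dump((c,s),open("w2.pkl","wb"))
cv2.imwrite("pics/w2.png",cv2.resize(c["image"][:,:,::-1],(784,588),interpolation=cv2.INTER_CUBIC))
```

```text
[ 0.48139844 -0.05044301  0.2140619 ] [ 1.01028364e-04  9.99993810e-01 -3.40999739e-03  8.60850654e-04]
```

View pics/w2.png

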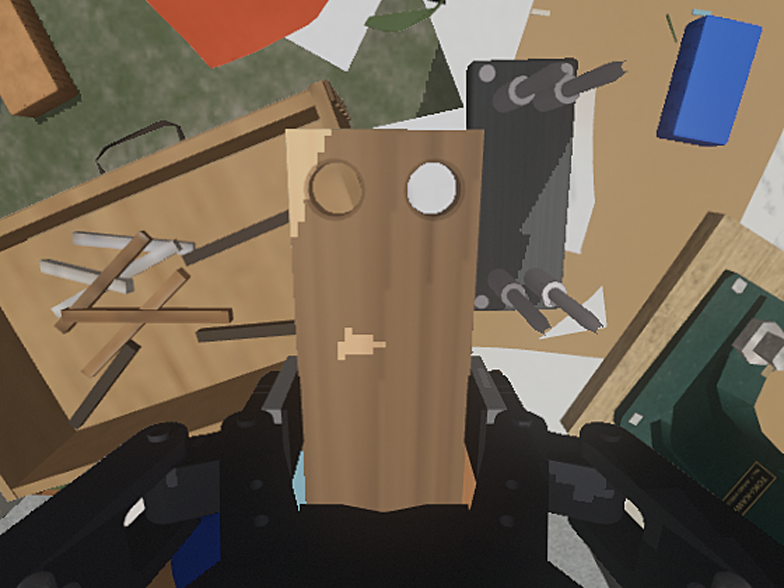

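Run:
```python
from h import *
c,s=pickle.load(open("w2.pkl","rb"))
P=np.array([[-.06,.013,.128],[.06,-.013,.128],[.06,.013,.128],[-.06,-.013,.062],[-.06,.013,.062],[.06,-.013,.062],[.06,.013,.062],[-.085,-.035,.02],[-.085,.035,.02],[.085,-.035,.02]])
uv=np.array([[620,69],[543,330],[598,327],[522,90],[567,90],[514,294],[554,293],[467,60],[577,59],[475,311]])/1.4-.15
f=lambda p,X:Ro.from_euler('z',p[2]).apply(X)+[p[0],p[1],0]
p,r=fit([(c,P,uv)],[.4275,.035,.02],f);print(p,r.round(2))
for k in(slice(0,3),slice(3,7)):print(fit([(c,P[k],uv[k])],p,f)[0])
# plate in hand: position & yaw rel. to tool, level assumed normal = tool -z
R=Ro.from_quat(s["tcp_rot"]);M=Ro.from_matrix(np.diag([-1.,1,-1]))
g=lambda q,X:R.apply((M*Ro.from_euler('z',q[2])).apply(X)+[q[0],q[1],q[3] if len(q)>3 else -.002])+s["eef_pos"]
cor=np.array([[-.075,-.025,.005],[-.075,.025,.005]])
X=np.vstack([HO[:2],cor]);uvp=np.array([[335,188],[432,187],[286,129.5],[484,130]])/1.4-.15
q,r=fit([(c,X,uvp)],[0,0,0.,-.002],g);print("hand",q,r.round(2))
# with tip relative: target TCP
```

```text
[0.42940092 0.04008109 0.03748805] [[ 2.19 -2.6 ]
 [ 2.85  1.5 ]
 [ 0.91  2.28]
 [-1.83  0.14]
 [-1.15 -0.84]
 [-1.42  0.66]
 [-0.68  0.34]
 [ 0.67 -0.38]
 [ 0.18 -2.05]
 [-6.63  1.26]]
[0.42869314 0.03867076 0.03702756]
[0.42934753 0.04113353 0.03469774]
hand [ 0.0051655  -0.00029887 -0.00361297  0.00303292] [[-0.18  0.33]
 [ 1.02  1.26]
 [ 0.29 -0.67]
 [-1.36 -0.59]]
```

Run:
```python
from h import *
c,s=pickle.load(open("w2.pkl","rb"))
P=np.array([[-.06,.013,.128],[.06,-.013,.128],[.06,.013,.128],[-.06,-.013,.062],[-.06,.013,.062],[.06,-.013,.062],[.06,.013,.062],[-.085,-.035,.02],[-.085,.035,.02]])
uv=np.array([[623,66],[547,332],[601,330],[522,90],[567,90],[514,294],[554,293],[467,60],[577,59]])/1.4-.15
f=lambda p,X:Ro.from_euler('z',p[2]).apply(X)+[p[0],p[1],0]
p,r=fit([(c,P,uv)],[.4275,.035,.02],f);print(p,r.round(2).tolist())
pickle.dump(p,open("press.pkl","wb"))
S=pickle.load(open("cams0.pkl","rb"))["scene"];print(proj(S,f(p,HO*[1,1,0]+[0,0,.128])))
c2=lambda x,y:(x/4+210-.375,y/4+180-.375)
print([c2(110,122),c2(87,103),c2(241,45),c2(220,30)])
M=Ro.from_matrix(np.diag([-1.,1,-1]));Rt=Ro.from_euler('z',p[2])*M
off=np.array([.005,0,.003])
for z in(.165,.150):
  print(delta(s,np.r_[p[:2],z]-Rt.apply(off),Rt))
```

```text
[0.42954295 0.04055545 0.04012833] [[0.54, -0.24], [0.88, 0.3], [-0.35, 0.27], [-1.45, 0.39], [-0.77, -0.69], [-0.72, 0.84], [0.02, 0.45], [0.94, -0.08], [0.44, -1.98]]
[[236.47427618 208.55502193]
 [230.86093555 203.91130833]
 [269.44356195 189.96778208]
 [263.71576675 185.66210991]]
[(237.125, 210.125), (231.375, 205.375), (269.875, 190.875), (264.625, 187.125)]
(array([-0.00685364,  0.00158464, -0.04033022]), array([0.04695667, 0.09150131, 0.04535812]))
(array([-0.00685364,  0.00158464, -0.04033022]), array([0.04698251, 0.09160361, 0.06035775]))
```

Emit:
{"op": "drive_tool", "data": {"moves": [[[0, 0, -0.04], [0.023, 0.045, 0], 0.04], [[-0.007, 0, 0], [0.022, 0.0465, 0], 0.04], [[0, 0, 0], [0, 0, 0.045], 0.04], [[0, 0, 0], [0, 0, 0], 0.04], [[0, 0, 0], [0, 0, 0], 0.04]]}}

```text
time: 5.62
eef_pos: [0.4353, 0.04, 0.169]
tcp_rot: [-0.02, 1.0, 0.0, 0.0]
contact_force: [0.7, -0.4, -1.9]
opening: 0.573
finger_force: 53.0
```

Run:
```python
from h import *
from plant import ctrl
c=ctrl.read_camera("wrist");sc=ctrl.read_camera("scene");s=ctrl.get_state();print(s["eef_pos"],s["tcp_rot"],s["qpos"])
pickle.dump((c,s),open("w3.pkl","wb"));pickle.dump(sc,open("s3.pkl","wb"))
a=cv2.resize(c["image"][60:260,190:370,::-1],None,fx=2.2,fy=2.2,interpolation=cv2.INTER_CUBIC)
b=cv2.resize(sc["image"][150:260,200:300,::-1],(400,440),interpolation=cv2.INTER_CUBIC)
cv2.imwrite("pics/w3.png",np.hstack([a,b]))
p=pickle.load(open("press.pkl","rb"));X=HO*[1,1,0]+[0,0,.128]
print(proj(c,Ro.from_euler('z',p[2]).apply(X)+[p[0],p[1],0]))
```

```text
[0.43565281 0.0396895  0.16970049] [-1.96413603e-02  9.99806580e-01  8.58379957e-05  1.00653161e-03] [-1.42163681e-01 -1.76255793e-01  2.21066326e+00  5.52550497e-04
  1.10522614e+00 -1.75249285e+00]
[[249.40903407 127.43621438]
 [301.89099749 127.42816782]
 [253.6959569  334.29404588]
 [297.0897491  334.25889455]]
```

View pics/w3.png

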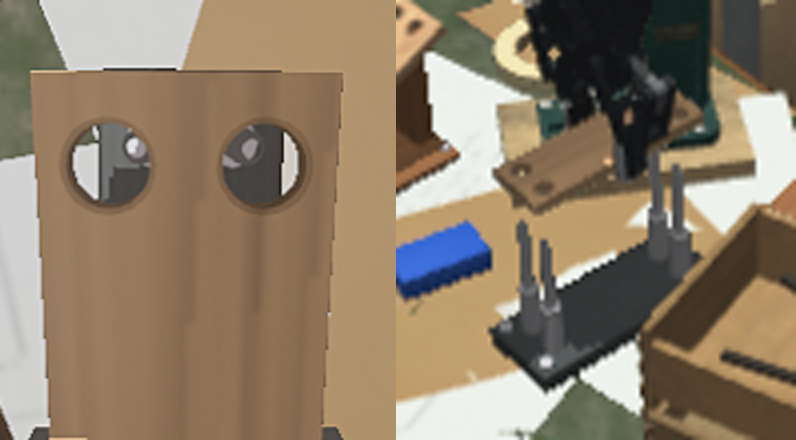

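Run:
```python
from h import *
c,s=pickle.load(open("w3.pkl","rb"));S=pickle.load(open("s3.pkl","rb"))
p=pickle.load(open("press.pkl","rb"));w=lambda a:np.array(a)/2.2+[190,60]-.27
R=Ro.from_quat(s["tcp_rot"]);M=Ro.from_matrix(np.diag([-1.,1,-1]))
g=lambda q,X:R.apply(M.apply(X)+[q[0],q[1],q[2]])+s["eef_pos"]
cor=np.array([[-.075,-.025,.005],[-.075,.025,.005]])
q,r=fit([(c,np.vstack([HO[:2],cor]),w([[111,166],[265,166],[30,71],[343,73]]))],[.005,0,.003],g)
C=g(q,np.zeros((1,3)))[0];print("hand",q,"C",C,r.round(1).tolist())
f=lambda t,X:Ro.from_euler('z',p[2]).apply(X)+[t[0],t[1],0]
X=HO*[1,1,0]+[0,0,.128]
t,r=fit([(c,X[:2],w([[136,147],[245,148]]))],p[:2],f);print("press wrist",t,p,r.round(1).tolist())
sq=lambda a:(np.array(a)-[396,0])/4+[200,150]-.375
h=lambda t,X:Ro.from_euler('z',p[2]).apply(X)+[t[0],t[1],C[2]]
t1,r1=fit([(S,HO[[0,1]],sq([[545,187],[515,172]]))],C[:2],h)
t2,r2=fit([(S,X,sq([[545,241],[522,225],[677,167],[655,152]]))],p[:2],f)
print("scene plate",t1,"press",t2,"diff",t2-t1,"wrist diff",t-C[:2],p[:2]-C[:2],r1.round(1).tolist(),r2.round(1).tolist())
im=c["image"][118:138,240:312].mean(2).astype(int)
for row in im[::2]: print(' '.join(f"{v:3d}" for v in row[::2]))
```

```text
hand [0.00464157 0.0004734  0.00178314] C [0.43099981 0.03998061 0.16790805] [[-1.1, 0.2], [0.2, 0.2], [0.7, 0.2], [-0.1, -0.6]]
press wrist [0.42922172 0.04087641] [0.42954295 0.04055545 0.04012833] [[-1.5, 0.2], [1.5, -0.2]]
scene plate [0.42986978 0.03802466] press [0.42626128 0.03396459] diff [-0.0036085  -0.00406006] wrist diff [-0.00177809  0.0008958 ] [-0.00145686  0.00057484] [[-0.9, 0.4], [0.9, -0.4]] [[-0.0, 0.4], [0.1, -0.3], [0.1, 0.2], [-0.2, -0.4]]
112 113 115 113 137 106 115 123 121 120 118 119 119 117 116 115 112 111 110 110 110 110 114 116 116 114 115 117 110  99  96 102 130  66  66  67
112 113 115 114 110  89 109 108 123 120 119 118 117 118 115 114 111 111 111 110 109 111 113 117 116 115 115 107  99  94  78  79  77  78  66  67
112 113 116  97  72 110 120 104 113 120 119 118 118 117 116 113 111 111 110 110 110 110 113 117 116 114 113  99  92  80  82  76  85  77  78  66
112 113 117  82 182 232 202 131 100 119 119 118 118 117 114 114 111 111 110 109 109 109 113 117 116 117  98  95  81  81  76 133 155 140  76  67
112 112 117  71 217 225 168 152 115 108 120 119 117 116 115 113 111 110 110 109 109 110 114 116 117 109  97  82  82  81 132 150 149 122  70  70
113 112 115  82 205 234 141 150 116 103 118 118 117 116 114 113 111 111 110 108 109 110 113 117 116 102  91  79  82  82 142 149 152  93  74  70
111 112 115 101  86 143 152 140  79 102 114 118 117 118 115 113 110 110 109 109 109 110 112 116 117  94 113  75  83  83  90 152 149  63  81  65
112 113 114 114  96  82  87  79  79  99 112 119 118 115 115 113 111 110 110 109 109 110 113 117 113  90 148 142  86  81  82 102  80  82  69  66
112 113 114 113 113 108  99  83 138 118 107 118 118 116 114 112 111 110 109 108 108 108 113 116 109  91 148 152 151 128  81  83  78  69  66  66
115  74  89  88  88  90  90  62  64  98 108 119 117 116 115 113 111 109 109 109 108 110 113 116 107  96  61  86  95  67  64  67  67  67  67  67
```

Emit:
{"op": "drive_tool", "data": {"moves": [[[0, 0, 0], [0.0017, 0.0008, 0.015], 0.04], [[0, 0, 0], [0, 0, 0.012], 0.04], [[0, 0, 0], [0, 0, 0], 0.04], [[0, 0, 0], [0, 0, 0], 0.04]]}}

```text
time: 6.22
eef_pos: [0.4322, 0.0408, 0.1407]
tcp_rot: [-0.02, 1.0, 0.0, -0.001]
contact_force: [-0.5, -1.1, -1.8]
opening: 0.576
finger_force: 53.0
```

Run:
```python
from h import *
from plant import ctrl
c=ctrl.read_camera("wrist");s=ctrl.get_state();print(s["eef_pos"],s["tcp_rot"])
pickle.dump((c,s),open("w4.pkl","wb"))
R=Ro.from_quat(s["tcp_rot"]);M=Ro.from_matrix(np.diag([-1.,1,-1]))
C=R.apply([.0046,.0005,.002])+s["eef_pos"];print("C",C)
h=proj(c,R.apply(M.apply(HO))+C);print("holes pred",h)
t=proj(c,Ro.from_euler('z',.0401).apply(HO*[1,1,0]+[0,0,.128])+[.4294,.0412,0]);print("tips pred",t)
for i in(0,1):
    u,v=t[i].round().astype(int);im=c["image"][v-14:v+15,u-20:u+21].mean(2).astype(int)
    print(u-20,v-14)
    for row in im[::2]: print(' '.join(f"{x:3d}" for x in row[::2]))
```

```text
[0.43240121 0.04081797 0.14096369] [-1.98288432e-02  9.99803256e-01  3.19403770e-04 -4.04343818e-04]
C [0.42778336 0.04113644 0.13896768]
holes pred [[240.10924276 135.04760444]
 [311.14659398 135.04884321]
 [247.73769555 396.20966409]
 [302.76720346 396.17814988]]
tips pred [[243.960008   137.00551879]
 [306.69201365 136.97478047]
 [250.13688559 373.91982266]
 [300.16643216 373.85206584]]
224 123
 78 141 200  95 113 110 110 113 113 104 150 202 144 148 136 101 104 119 117 116 116
 70  77 197  93 113 110 110 111 111 109 140 122  94  72  75  79 102 113 118 115 115
 81  86 129  95 113 110 110 110 113  88  75  78  77  80  78  77  97 104 119 116 116
 83  82  73  95 112 111 110 112  91  80  80  79  78  80  78  77  79 102 115 115 115
193 195 182  93 112 110 109 108  78  76 101 103  74  79  79  79  77  98 111 117 116
218 207 183  91 113 110 109 100  85 123 150 150 138  73  79  79  76  96 110 117 115
217 207 183  91 113 110 108  96 100  94 148 146 149 112  79  78  75  95 104 117 116
195 209 182  89 112 110 111  82 104  86 135 148 145 121  78  78  74  94 107 116 115
180 211 182  90 111 100  87
[... 1128 characters left out ...]
  67  64  63  30 207 127  65
115  95 140 108  75  81  81  78 141 147 141  58  64  74  64  64  63  31 207 131  65
113  98 127 149 101  77  81  79 140 139  65  63  65  71  66  64  63  29 213  95  63
113 101 109 150 146  91  78  81  89  67  63  61  72  66  66  65  62  29 223  53  62
114 108  89  92 123 139  80  82  82  83  80  78  64  65  66  65  62  34 143  62  87
114 114  95  82  60  62  63  67  71  72  67  64  64  65  66  63  61  53  60  61  94
113 113 106  95  75  67  65  64  65  65  65  65  64  66  66  63  61  65  62  92  93
113 112 114 100  96  70  64  65  65  67  64  64  65  64  66  63  60  64  88  96 104
112 112 113 114  97  95  78  64  65  65  63  64  65  67  62  60  68  96  95  99 110
```

Emit:
{"op": "drive_tool", "data": {"moves": [[[0, 0, 0], [-0.0015, 0.0005, 0], 0.04], [[0, 0, 0], [0, 0, 0.01], 0.04], [[0, 0, 0], [0, 0, 0.01], 0.04], [[0, 0, 0], [0, 0, 0.006], 0.04], [[0, 0, 0], [0, 0, 0], 0.04]]}}

```text
time: 6.9
eef_pos: [0.4329, 0.0416, 0.1138]
tcp_rot: [-0.02, 1.0, 0.001, -0.002]
contact_force: [0.7, -0.6, -1.1]
opening: 0.569
finger_force: 53.0
```

Emit:
{"op": "drive_tool", "data": {"moves": [[[0, 0, 0], [0, 0, 0.01], 0.04], [[0, 0, 0], [0, 0, 0.012], 0.04], [[0, 0, 0], [0, 0, 0.012], 0.04], [[0, 0, 0], [0, 0, 0.004], 0.04], [[0, 0, 0], [0, 0, 0], 0.04]]}}

```text
time: 7.52
eef_pos: [0.4333, 0.0415, 0.0763]
tcp_rot: [-0.02, 1.0, 0.0, -0.001]
contact_force: [-0.3, -0.7, -1.8]
opening: 0.573
finger_force: 53.0
```

Emit:
{"op": "drive_tool", "data": {"moves": [[[0, 0, 0], [0, 0, 0.004], 0.04], [[0, 0, 0], [0, 0, 0.002], 0.04], [[0, 0, 0], [0, 0, 0], 0.04], [[0, 0, 0], [0, 0, 0], 0.04]]}}

```text
time: 8.02
eef_pos: [0.4337, 0.0415, 0.0709]
tcp_rot: [-0.02, 1.0, 0.0, -0.0]
contact_force: [0.1, -0.3, -2.1]
opening: 0.574
finger_force: 53.0
```

Emit:
{"op": "drive_tool", "data": {"moves": [[[0, 0, 0], [0, 0, 0.0015], 0.04], [[0, 0, 0], [0, 0, 0.001], 0.04], [[0, 0, 0], [0, 0, 0], 0.04], [[0, 0, 0], [0, 0, 0], 0.04]]}}

```text
time: 8.52
eef_pos: [0.4336, 0.0415, 0.0683]
tcp_rot: [-0.02, 1.0, 0.0, -0.001]
contact_force: [-0.2, 0.4, -2.1]
opening: 0.566
finger_force: 53.0
```

Emit:
{"op": "drive_tool", "data": {"moves": [[[0, 0, 0], [0, 0, 0.0015], 0.04], [[0, 0, 0], [0, 0, 0.001], 0.04], [[0, 0, 0], [0, 0, 0], 0.04], [[0, 0, 0], [0, 0, 0], 0.04]]}}

```text
time: 9.02
eef_pos: [0.4338, 0.0415, 0.0675]
tcp_rot: [-0.02, 1.0, 0.0, -0.001]
contact_force: [-7.3, 0.7, 11.9]
opening: 0.568
finger_force: 54.5
```

Emit:
{"op": "drive_tool", "data": {"moves": [[[0, 0, 0], [0, 0, 0], 0.055], [[0, 0, 0], [0, 0, 0], 0.065], [[0, 0, 0], [0, 0, 0], 0.075], [[0, 0, 0], [0, 0, 0], 0.075]]}}

```text
time: 9.52
eef_pos: [0.4335, 0.0415, 0.0656]
tcp_rot: [-0.02, 1.0, 0.0, -0.001]
contact_force: [-0.1, 0.1, -0.7]
opening: 0.881
finger_force: 0.0
```

Emit:
{"op": "drive_tool", "data": {"moves": [[[0, 0, 0], [0, 0, -0.01], 0.075], [[0, 0, 0], [0, 0, -0.03], 0.075], [[0, 0, 0], [0, 0, -0.05], 0.075], [[0, 0, 0], [0, 0, -0.06], 0.075], [[0, 0, 0], [0, 0, 0], 0.08]]}}

```text
time: 10.15
eef_pos: [0.4371, 0.041, 0.2225]
tcp_rot: [-0.02, 1.0, -0.001, 0.006]
contact_force: [-0.1, 0.0, 0.3]
opening: 0.938
finger_force: 0.0
```

Run:
```python
from h import *
from plant import ctrl
c=ctrl.read_camera("wrist");sc=ctrl.read_camera("scene");s=ctrl.get_state();print(s["eef_pos"],s["tcp_rot"],s["contact_force"])
pickle.dump((c,s),open("w5.pkl","wb"));pickle.dump(sc,open("s5.pkl","wb"))
a=cv2.resize(c["image"][:,100:460,::-1],(514,600),interpolation=cv2.INTER_CUBIC)
b=cv2.resize(sc["image"][270:370,250:345,::-1],(285,300),interpolation=cv2.INTER_CUBIC)
d=cv2.resize(sc["image"][165:265,210:305,::-1],(285,300),interpolation=cv2.INTER_CUBIC)
cv2.imwrite("pics/w5.png",np.hstack([a,np.vstack([b,d])]))
```

```text
[0.43395851 0.04139037 0.21673338] [-1.99010239e-02  9.99801838e-01  1.74972236e-04  4.50956571e-04] [-0.20485142  0.86274098 -0.7543311 ]
```

View pics/w5.png

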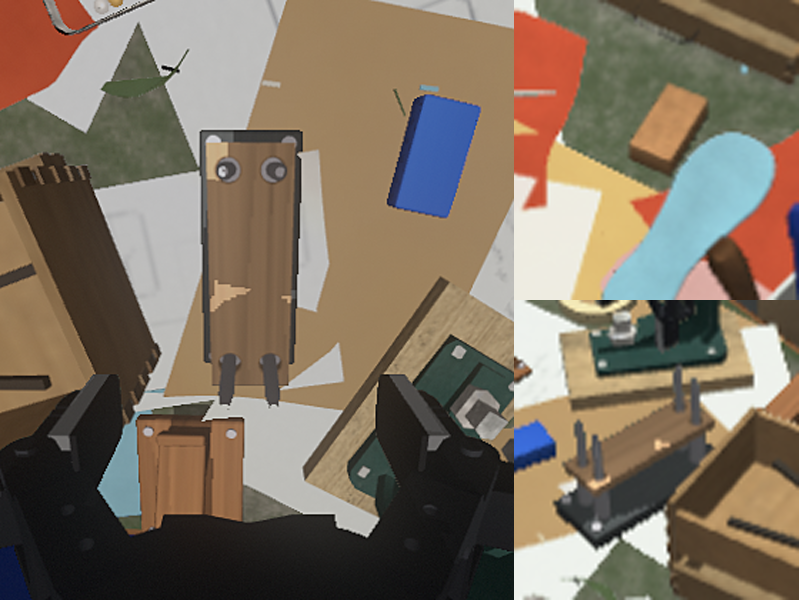

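Emit:
{"op": "drive_tool", "data": {"moves": [[[0, 0, 0], [0.005, -0.048, 0], 0.08], [[0, 0, 0], [0.005, -0.048, 0], 0.08], [[0, 0, 0], [0.005, -0.048, 0], 0.08], [[0, 0, 0], [0.005, -0.048, 0], 0.08], [[0, 0, 0.1745], [0, 0, 0], 0.08]]}}

```text
time: 10.88
eef_pos: [0.42, -0.1534, 0.2134]
tcp_rot: [0.072, 0.997, 0.001, -0.003]
contact_force: [-0.7, 0.8, 0.8]
opening: 0.937
finger_force: 0.0
```

Emit:
{"op": "drive_tool", "data": {"moves": [[[0, 0, 0.1745], [0, 0, 0], 0.08], [[0, 0, 0.1745], [0, 0, 0], 0.08], [[0, 0, 0.1745], [0, 0, 0], 0.08], [[0, 0, 0.1745], [0, 0, 0], 0.08], [[0, 0, 0.1745], [0, 0, 0], 0.08]]}}

```text
time: 11.5
eef_pos: [0.4202, -0.1505, 0.2131]
tcp_rot: [0.485, 0.874, 0.0, -0.003]
contact_force: [-0.3, 0.2, -0.0]
opening: 0.937
finger_force: 0.0
```

Emit:
{"op": "drive_tool", "data": {"moves": [[[0, 0, 0.1745], [0, 0, 0], 0.08], [[0, 0, 0.1745], [0, 0, 0], 0.08], [[0, 0, 0.1745], [0, 0, 0], 0.08], [[0, 0, 0.1745], [0, 0, 0], 0.08], [[0, 0, 0.1745], [0, 0, 0], 0.08]]}}

```text
time: 12.12
eef_pos: [0.4202, -0.1505, 0.2131]
tcp_rot: [0.809, 0.588, -0.001, -0.003]
contact_force: [1.1, -0.2, -0.2]
opening: 0.937
finger_force: 0.0
```

Emit:
{"op": "drive_tool", "data": {"moves": [[[0, 0, 0.1745], [0, 0, 0], 0.08], [[0, 0, 0.1745], [0, 0, 0], 0.08], [[0, 0, 0.1745], [0, 0, 0], 0.08], [[0, 0, 0.1745], [0, 0, 0], 0.08], [[0, 0, 0.1745], [0, 0, 0], 0.08]]}}

```text
time: 12.75
eef_pos: [0.4202, -0.1505, 0.2132]
tcp_rot: [0.982, 0.191, -0.002, -0.002]
contact_force: [0.3, 0.2, -0.9]
opening: 0.935
finger_force: 0.0
```

Run:
```python
from h import *
from plant import ctrl
s=ctrl.get_state();print(s["eef_pos"],s["tcp_rot"],s["qpos"])
# tool x along heading 22deg, y = short axis, z down
Rt=Ro.from_euler('z',np.radians(22))*Ro.from_euler('x',np.pi)
print(delta(s,[.336,-.295,.2],Rt))
```

```text
[ 0.42018401 -0.15047139  0.21315204] [ 0.98165921  0.19061751 -0.00233891 -0.00216382] [-5.71867028e-01 -2.02133685e-01  2.14788034e+00 -1.16995806e-04
  1.20221770e+00  6.15387513e-01]
(array([-0.0051407 ,  0.00376612, -0.00038815]), array([-0.13210616,  0.10258754,  0.01312267]))
```

Emit:
{"op": "drive_tool", "data": {"moves": [[[-0.005, 0, 0], [-0.044, 0.034, 0], 0.075], [[0, 0.004, 0], [-0.044, 0.034, 0], 0.075], [[0, 0, 0], [-0.044, 0.034, 0], 0.075], [[0, 0, 0], [0, 0, 0], 0.075], [[0, 0, 0], [0, 0, 0], 0.075]]}}

```text
time: 13.38
eef_pos: [0.3375, -0.2947, 0.2141]
tcp_rot: [0.981, 0.193, 0.001, -0.0]
contact_force: [0.8, 0.0, -0.3]
opening: 0.883
finger_force: 0.0
```

Run:
```python
from h import *
from plant import ctrl
c=ctrl.read_camera("wrist");s=ctrl.get_state();print(s["eef_pos"],s["tcp_rot"])
pickle.dump((c,s),open("w6.pkl","wb"))
# cork segmentation
hsv=cv2.cvtColor(c["image"],cv2.COLOR_RGB2HSV)
g=proj(c,[[.3344,-.2986,.025]])[0];print("pred",g)
u,v=g.astype(int);print(hsv[v-20:v+21:20,u-20:u+21:10].tolist())
cv2.imwrite("pics/w6.png",cv2.resize(c["image"][:,:,::-1],(784,588),interpolation=cv2.INTER_CUBIC))
```

```text
[ 0.33792568 -0.29438928  0.21440849] [9.81039184e-01 1.93803919e-01 1.46237410e-03 1.46387365e-04]
pred [276.4354307  195.00813588]
[[[14, 131, 109], [14, 129, 105], [14, 131, 111], [14, 124, 115], [38, 46, 67]], [[15, 127, 175], [15, 122, 171], [15, 124, 173], [15, 124, 167], [36, 38, 107]], [[14, 130, 147], [15, 121, 175], [15, 121, 175], [15, 121, 175], [35, 42, 103]]]
```

View pics/w6.png

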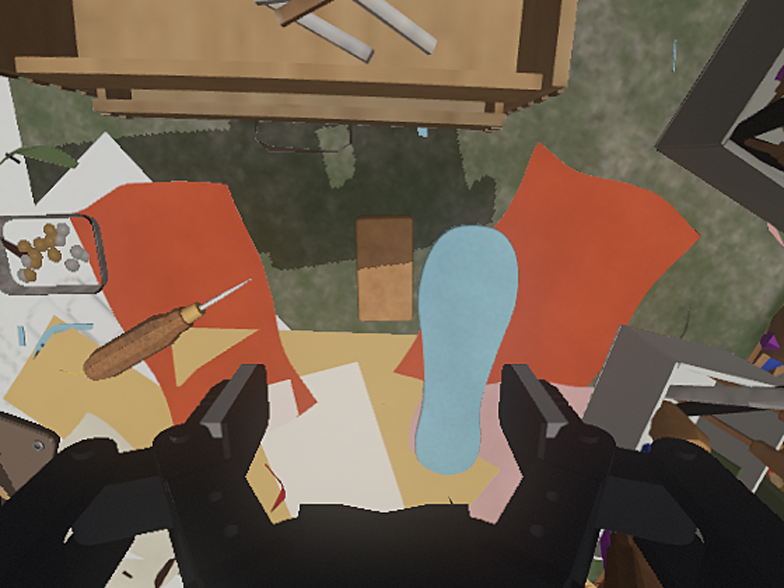

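Run:
```python
from h import *
c,s=pickle.load(open("w6.pkl","rb"))
hsv=cv2.cvtColor(c["image"],cv2.COLOR_RGB2HSV)
m=((abs(hsv[...,0].astype(int)-14.5)<4)&(hsv[...,1]>85)).astype(np.uint8)
m[:150]=0;m[232:]=0;m[:,:240]=0;m[:,310:]=0
n,l,st,ce=cv2.connectedComponentsWithStats(m);i=1+st[1:,4].argmax();print(st[i],ce[i])
ct=max(cv2.findContours((l==i).astype(np.uint8),0,1)[0],key=cv2.contourArea)
q=cv2.boxPoints(cv2.minAreaRect(ct))
T=onz(c,q,.025);print(q,T.round(4),np.linalg.norm(np.diff(T[:,:2],axis=0),axis=1))
# intensity profile in value along column centre for side face/top split
print(hsv[148:236,275,2].tolist())
R=np.array(c["R"]);print("cam",-R.T@c["t"])
ctr=T.mean(0);d=np.diff(T[:,:2],axis=0);e=d[np.linalg.norm(d,axis=1).argmax()];print(ctr,np.degrees(np.arctan2(e[1],e[0])))
print("in tool",delta(s,np.r_[ctr[:2],.0125],Ro.from_quat(s["tcp_rot"])))
```

```text
[ 254  153   41   77 3015] [274.44643449 190.66500829]
[[254. 153.]
 [294. 153.]
 [294. 229.]
 [254. 229.]] [[ 0.3643 -0.2631  0.025 ]
 [ 0.3788 -0.2984  0.025 ]
 [ 0.3084 -0.3287  0.025 ]
 [ 0.2929 -0.291   0.025 ]] [0.03817615 0.07663041 0.04070215]
[61, 60, 60, 61, 62, 57, 69, 78, 97, 112, 111, 110, 106, 107, 109, 109, 113, 110, 108, 111, 113, 113, 112, 111, 113, 112, 111, 112, 113, 111, 110, 112, 113, 112, 112, 115, 113, 113, 114, 115, 110, 101, 173, 176, 173, 172, 174, 173, 172, 172, 174, 173, 171, 171, 173, 173, 173, 172, 172, 172, 170, 171, 172, 172, 172, 172, 171, 171, 171, 172, 174, 173, 172, 172, 171, 172, 174, 176, 178, 182, 186, 117, 101, 103, 100, 98, 98, 99]
cam [ 0.40156748 -0.26844033  0.33997344]
[ 0.33611115 -0.29530006  0.025     ] -156.7887298129883
in tool (array([0., 0., 0.]), array([-2.59242835e-03, -2.00713553e-05,  2.01902052e-01]))
```

Emit:
{"op": "drive_tool", "data": {"moves": [[[0, 0, -0.015], [-0.003, 0, 0.06], 0.075], [[0, 0, 0], [0, 0, 0.06], 0.075], [[0, 0, 0], [0, 0, 0.045], 0.075], [[0, 0, 0], [0, 0, 0.015], 0.075], [[0, 0, 0], [0, 0, 0.0], 0.075]]}}

```text
time: 14.05
eef_pos: [0.3364, -0.2963, 0.0355]
tcp_rot: [0.979, 0.202, 0.002, 0.001]
contact_force: [-0.2, 0.4, 0.3]
opening: 0.878
finger_force: 0.0
```

Emit:
{"op": "drive_tool", "data": {"moves": [[[0, 0, 0], [0, 0, 0.011], 0.075], [[0, 0, 0], [0, 0, 0], 0.06], [[0, 0, 0], [0, 0, 0], 0.045], [[0, 0, 0], [0, 0, 0], 0.036], [[0, 0, 0], [0, 0, 0], 0.036]], "grip_force": 30}}

```text
time: 14.68
eef_pos: [0.3365, -0.2981, 0.0258]
tcp_rot: [0.98, 0.201, 0.002, 0.002]
contact_force: [-0.1, 0.2, 5.8]
opening: 0.473
finger_force: 32.4
```

Emit:
{"op": "drive_tool", "data": {"moves": [[[0, 0, 0], [0, 0, 0], 0.036], [[0, 0, 0], [0, 0, 0], 0.036]]}}

```text
time: 14.92
eef_pos: [0.3365, -0.2981, 0.0258]
tcp_rot: [0.98, 0.201, 0.002, 0.002]
contact_force: [-0.8, 0.4, 6.1]
opening: 0.472
finger_force: 32.5
```

Emit:
{"op": "drive_tool", "data": {"moves": [[[0, 0, 0], [0, 0, -0.03], 0.036], [[0, 0, 0], [0, 0, -0.05], 0.036], [[0, 0, 0], [0, 0, -0.05], 0.036], [[0, 0, 0], [0, 0, -0.05], 0.036], [[0, 0, 0], [0.044, -0.034, 0], 0.036]]}}

```text
time: 15.55
eef_pos: [0.3638, -0.252, 0.2101]
tcp_rot: [0.98, 0.198, 0.005, 0.007]
contact_force: [0.9, 0.3, -0.6]
opening: 0.471
finger_force: 31.8
```

Emit:
{"op": "drive_tool", "data": {"moves": [[[0, 0, 0], [0.044, -0.034, 0], 0.036], [[0, 0, 0], [0.044, -0.034, 0], 0.036], [[0, 0, 0.122], [0, 0, 0], 0.036], [[0, 0, 0.122], [0, 0, 0], 0.036], [[0, 0, 0.122], [0, 0, 0], 0.036]]}}

```text
time: 16.18
eef_pos: [0.4162, -0.1506, 0.2041]
tcp_rot: [1.0, 0.018, 0.002, 0.001]
contact_force: [0.7, -0.5, -0.5]
opening: 0.476
finger_force: 31.8
```

Run:
```python
from h import *
from plant import ctrl
s=ctrl.get_state();print(s["eef_pos"],s["tcp_rot"],s["finger_force"])
Rt=Ro.from_euler('z',.04)*Ro.from_euler('x',np.pi)
print(delta(s,[.4294,.0415,.19],Rt))
```

```text
[ 0.41616806 -0.15056746  0.20409809] [9.99843300e-01 1.75968661e-02 1.67366751e-03 9.61862050e-04] 31.7814838886261
(array([ 0.00199028, -0.0033082 , -0.00480438]), array([ 0.0199361 , -0.19151053,  0.0137846 ]))
```

Emit:
{"op": "drive_tool", "data": {"moves": [[[0.002, -0.003, -0.005], [0.005, -0.05, 0], 0.036], [[0, 0, 0], [0.005, -0.05, 0], 0.036], [[0, 0, 0], [0.005, -0.05, 0], 0.036], [[0, 0, 0], [0.005, -0.0415, 0.012], 0.036], [[0, 0, 0], [0, 0, 0], 0.036]]}}

```text
time: 16.8
eef_pos: [0.427, 0.0433, 0.191]
tcp_rot: [1.0, 0.024, -0.001, -0.0]
contact_force: [-0.5, -0.0, 0.1]
opening: 0.468
finger_force: 31.8
```

Emit:
{"op": "drive_tool", "data": {"moves": [[[0, 0, 0], [0, 0, 0], 0.036]]}}

```text
time: 16.92
eef_pos: [0.4282, 0.0408, 0.1923]
tcp_rot: [1.0, 0.022, 0.0, 0.0]
contact_force: [0.2, 0.1, -1.5]
opening: 0.474
finger_force: 31.8
```

Run:
```python
from h import *
from plant import ctrl
c=ctrl.read_camera("wrist");s=ctrl.get_state();print(s["eef_pos"],s["tcp_rot"],s["finger_force"])
pickle.dump((c,s),open("w7.pkl","wb"))
Rt=Ro.from_euler('z',.04)*Ro.from_euler('x',np.pi)
print(delta(s,[.4294,.0415,.098],Rt))
hsv=cv2.cvtColor(c["image"],cv2.COLOR_RGB2HSV)
# predicted block top corners, tool frame
R=Ro.from_quat(s["tcp_rot"])
X=np.array([[.038,-.0205,.0008],[.038,.0205,.0008]]);print(proj(c,R.apply(X)+s["eef_pos"]))
print(hsv[180:400:5,276].tolist())
```

```text
[0.42844039 0.04037864 0.19259607] [9.99770790e-01 2.13950661e-02 6.07218358e-04 4.99382515e-04] 31.77441716194153
(array([ 0.00102285, -0.00119422,  0.00279341]), array([ 0.00089387, -0.0011762 ,  0.09459605]))
[[223.22688655 198.78774356]
 [326.32160031 198.90674518]]
[[14, 102, 130], [14, 100, 130], [13, 96, 74], [13, 110, 79], [13, 122, 86], [14, 120, 119], [14, 127, 114], [14, 125, 112], [14, 127, 114], [14, 130, 114], [14, 127, 114], [14, 129, 115], [14, 131, 115], [14, 132, 114], [14, 132, 114], [14, 132, 112], [14, 131, 115], [14, 130, 116], [15, 132, 116], [14, 133, 115], [15, 132, 116], [14, 131, 113], [14, 133, 113], [14, 130, 114], [15, 137, 110], [14, 133, 113], [14, 130, 114], [15, 134, 112], [14, 132, 112], [14, 128, 112], [14, 129, 113], [14, 126, 113], [14, 131, 113], [14, 128, 112], [14, 129, 111], [13, 141, 110], [30, 5, 202], [30, 4, 227], [0, 26, 30], [10, 23, 33], [160, 24, 32], [165, 18, 28], [0, 9, 27], [0, 10, 25]]
```

Emit:
{"op": "drive_tool", "data": {"moves": [[[0, 0, 0.003], [0.001, -0.001, 0.03], 0.036], [[0, 0, 0], [0, 0, 0.03], 0.036], [[0, 0, 0], [0, 0, 0.02], 0.036], [[0, 0, 0], [0, 0, 0.007], 0.036], [[0, 0, 0], [0, 0, 0], 0.036]]}}

```text
time: 17.6
eef_pos: [0.4297, 0.0413, 0.1058]
tcp_rot: [1.0, 0.02, 0.001, 0.0]
contact_force: [-0.6, 0.3, 0.4]
opening: 0.473
finger_force: 31.8
```

Emit:
{"op": "drive_tool", "data": {"moves": [[[0, 0, 0], [0, 0, 0.003], 0.036], [[0, 0, 0], [0, 0, 0.002], 0.036], [[0, 0, 0], [0, 0, 0], 0.036], [[0, 0, 0], [0, 0, 0], 0.036]]}}

```text
time: 18.1
eef_pos: [0.4296, 0.042, 0.1008]
tcp_rot: [1.0, 0.02, 0.001, 0.0]
contact_force: [-0.6, -0.1, -1.1]
opening: 0.47
finger_force: 31.8
```

Emit:
{"op": "drive_tool", "data": {"moves": [[[0, 0, 0], [0, 0, 0.0015], 0.036], [[0, 0, 0], [0, 0, 0.001], 0.036], [[0, 0, 0], [0, 0, 0], 0.036], [[0, 0, 0], [0, 0, 0], 0.036]]}}

```text
time: 18.6
eef_pos: [0.4295, 0.042, 0.0981]
tcp_rot: [1.0, 0.02, 0.001, 0.0]
contact_force: [-0.1, -0.4, -0.9]
opening: 0.473
finger_force: 31.8
```

Emit:
{"op": "drive_tool", "data": {"moves": [[[0, 0, 0], [0, 0, 0.0015], 0.036], [[0, 0, 0], [0, 0, 0], 0.036], [[0, 0, 0], [0, 0, 0], 0.036]]}}

```text
time: 18.98
eef_pos: [0.4296, 0.042, 0.0977]
tcp_rot: [1.0, 0.02, 0.0, 0.0]
contact_force: [-4.5, 0.1, 6.9]
opening: 0.47
finger_force: 32.6
```

Emit:
{"op": "drive_tool", "data": {"moves": [[[0, 0, 0], [0, 0, 0], 0.044], [[0, 0, 0], [0, 0, 0], 0.055], [[0, 0, 0], [0, 0, 0], 0.07], [[0, 0, 0], [0, 0, 0], 0.07], [[0, 0, 0], [0, 0, 0], 0.07]]}}

```text
time: 19.6
eef_pos: [0.4295, 0.042, 0.0966]
tcp_rot: [1.0, 0.02, 0.001, 0.0]
contact_force: [0.2, 0.3, -0.4]
opening: 0.818
finger_force: 0.0
```

Emit:
{"op": "drive_tool", "data": {"moves": [[[0, 0, 0], [0, 0, -0.01], 0.07], [[0, 0, 0], [0, 0, -0.03], 0.07], [[0, 0, 0], [0, 0, -0.05], 0.07], [[0, 0, 0], [0, 0, -0.05], 0.08], [[0, 0, 0], [0, 0, 0], 0.085]]}}

```text
time: 20.23
eef_pos: [0.4321, 0.0418, 0.2427]
tcp_rot: [1.0, 0.02, 0.006, 0.001]
contact_force: [-0.4, 0.0, -0.9]
opening: 0.997
finger_force: 0.0
```

Run:
```python
from h import *
from plant import ctrl
c=ctrl.read_camera("wrist");sc=ctrl.read_camera("scene");s=ctrl.get_state();print(s["eef_pos"],s["tcp_rot"],s["qpos"].round(3))
pickle.dump((c,s,sc),open("w8.pkl","wb"))
f=lambda t,X:Ro.from_euler('z',.04).apply(X)+[.4294,.0415,0]
P=np.array([[sx*.038,sy*.0205,.097] for sx in(-1,1) for sy in(-1,1)]);pr=proj(c,f(0,P));print(pr)
# yellow/brown profile along middle column & rows
u=int(pr[:,0].mean());hsv=cv2.cvtColor(c["image"],cv2.COLOR_RGB2HSV)
v0,v1=int(pr[:,1].min()),int(pr[:,1].max());print(v0,v1)
print("col",[ (v,int(hsv[v,u,1]),int(hsv[v,u,2])) for v in list(range(v0-14,v0+15,2))+list(range(v1-14,v1+15,2))])
v=(v0+v1)//2
for vv in (v0+20,v1-20):print("row",[(x,int(hsv[vv,x,1]),int(hsv[vv,x,2])) for x in range(int(pr[:,0].min())-12,int(pr[:,0].max())+13,2)])
```

```text
[0.42950485 0.04206656 0.23754109] [9.99793878e-01 2.02351777e-02 1.59163697e-03 4.53909290e-04] [-0.138 -0.272  2.158 -0.     1.252  1.392]
[[296.47359655 247.62223204]
 [250.46320791 247.6412179 ]
 [298.18078291 162.04513196]
 [248.78073566 162.0358339 ]]
162 247
col [(148, 105, 117), (150, 106, 116), (152, 103, 116), (154, 105, 117), (156, 106, 116), (158, 105, 122), (160, 100, 64), (162, 114, 67), (164, 116, 88), (166, 126, 99), (168, 122, 94), (170, 125, 96), (172, 124, 97), (174, 125, 98), (176, 122, 96), (233, 123, 95), (235, 125, 94), (237, 122, 96), (239, 118, 95), (241, 120, 96), (243, 120, 98), (245, 122, 98), (247, 105, 107), (249, 102, 108), (251, 99, 108), (253, 101, 109), (255, 99, 108), (257, 98, 109), (259, 102, 108), (261, 102, 108)]
row [(236, 3, 167), (238, 1, 173), (240, 1, 181), (242, 2, 142), (244, 32, 55), (246, 50, 76), (248, 103, 121), (250, 110, 81), (252, 120, 98), (254, 121, 95), (256, 125, 94), (258, 120, 98), (260, 118, 97), (262, 120, 96), (264, 120, 96), (266, 125, 98), (268, 125, 98), (270, 122, 100), (272, 124, 99), (274, 122, 98), (276, 118, 97), (
[... 181 characters left out ...]
(300, 102, 118), (302, 9, 57), (304, 14, 54), (306, 2, 167), (308, 3, 179), (310, 1, 178)]
row [(236, 13, 176), (238, 13, 177), (240, 12, 177), (242, 10, 184), (244, 43, 42), (246, 19, 54), (248, 101, 111), (250, 103, 104), (252, 122, 88), (254, 124, 97), (256, 125, 96), (258, 126, 95), (260, 123, 95), (262, 122, 96), (264, 122, 98), (266, 123, 93), (268, 120, 91), (270, 125, 92), (272, 123, 93), (274, 122, 96), (276, 124, 97), (278, 122, 96), (280, 121, 95), (282, 123, 95), (284, 120, 96), (286, 119, 94), (288, 118, 95), (290, 117, 98), (292, 116, 99), (294, 117, 100), (296, 100, 110), (298, 104, 120), (300, 48, 101), (302, 3, 82), (304, 0, 163), (306, 0, 178), (308, 1, 177), (310, 1, 178)]
```

Emit:
{"op": "drive_tool", "data": {"moves": [[[0, 0, -0.1745], [0, 0, 0], 0.085], [[0, 0, -0.1745], [0, 0, 0], 0.085], [[0, 0, -0.1745], [0, 0, 0], 0.085], [[0, 0, -0.1745], [0, 0, 0], 0.085], [[0, 0, -0.1745], [0, 0, 0], 0.085]]}}

```text
time: 20.95
eef_pos: [0.4282, 0.0422, 0.2345]
tcp_rot: [0.896, 0.443, -0.001, -0.001]
contact_force: [-0.4, -0.4, -0.1]
opening: 0.997
finger_force: 0.0
```

Emit:
{"op": "drive_tool", "data": {"moves": [[[0, 0, -0.1745], [0, 0, 0], 0.085], [[0, 0, -0.1745], [0, 0, 0], 0.085], [[0, 0, -0.1745], [0, 0, 0], 0.085], [[0, 0, -0.1745], [0, 0, 0], 0.085], [[0, 0, -0.1745], [0, 0, 0], 0.085]]}}

```text
time: 21.58
eef_pos: [0.4282, 0.0422, 0.2345]
tcp_rot: [0.625, 0.781, -0.001, -0.001]
contact_force: [0.1, 0.2, 0.3]
opening: 0.997
finger_force: 0.0
```

Emit:
{"op": "drive_tool", "data": {"moves": [[[0, 0, -0.1745], [0, 0, 0], 0.085], [[0, 0, -0.1745], [0, 0, 0], 0.085], [[0, 0, -0.1745], [0, 0, 0], 0.085], [[0, 0, -0.1745], [0, 0, 0], 0.085], [[0, 0, -0.1745], [0, 0, 0], 0.085]]}}

```text
time: 22.2
eef_pos: [0.4282, 0.0422, 0.2345]
tcp_rot: [0.237, 0.972, -0.0, -0.001]
contact_force: [-0.3, -0.6, 0.9]
opening: 0.992
finger_force: 0.0
```

Emit:
{"op": "drive_tool", "data": {"moves": [[[0, 0, -0.1745], [0, 0, 0], 0.085], [[0, 0, -0.1745], [0, 0, 0], 0.085], [[0, 0, -0.1745], [0, 0, 0], 0.085], [[0, 0, 0], [0, 0, 0], 0.085]]}}

```text
time: 22.7
eef_pos: [0.4284, 0.0422, 0.2349]
tcp_rot: [-0.019, 1.0, -0.0, -0.001]
contact_force: [0.5, -0.5, 0.1]
opening: 0.998
finger_force: 0.0
```

Run:
```python
from h import *
from plant import ctrl
c=ctrl.read_camera("wrist");s=ctrl.get_state();print(s["eef_pos"],s["tcp_rot"],s["qpos"].round(3))
pickle.dump((c,s),open("w9.pkl","wb"))
d=pickle.load(open("cams0.pkl","rb"));S=d["scene"];q=lambda x,y,ox,oy:(x/4+ox-.375,y/4+oy-.375)
f=lambda p,X:plateR(p[2]).apply(X)+[p[0],p[1],.0945]
uvl=np.array([q(113,195,150,135),q(95,181,150,135),q(217,86,150,135),q(198,73,150,135)])
p,r=fit([(S,HO,uvl)],[.39,.32,.07],f);print("wide",p.round(4),r.round(2).tolist())
P=np.r_[p[0]+.002,p[1]+.004,.0945]
Rt=plateR(p[2])*Ro.from_matrix(np.diag([-1.,1,-1]))
print("down view target",delta(s,[P[0]-.03,P[1],.237],Ro.from_euler('z',p[2])*Ro.from_matrix(np.diag([-1.,1,-1]))))
```

```text
[0.42854224 0.04216427 0.23517313] [-1.83972994e-02  9.99830417e-01 -5.39726681e-05 -8.20812356e-04] [-0.138 -0.269  2.16  -0.     1.252 -1.746]
wide [0.3816 0.304  0.0703] [[-0.07, 0.36], [-0.24, 0.04], [0.21, -0.08], [0.1, -0.37]]
down view target (array([-5.01628927e-05, -1.64448225e-03, -3.35360164e-02]), array([ 0.06512578,  0.26845979, -0.00174072]))
```

Emit:
{"op": "drive_tool", "data": {"moves": [[[0, 0, 0], [0.008, 0.054, 0], 0.085], [[0, 0, 0], [0.01, 0.054, 0], 0.085], [[0, 0, 0], [0.015, 0.054, 0], 0.085], [[0, 0, 0], [0.016, 0.054, 0], 0.085], [[0, 0, -0.034], [0.016, 0.053, 0], 0.085]]}}

```text
time: 23.38
eef_pos: [0.3525, 0.3098, 0.2359]
tcp_rot: [-0.036, 0.999, -0.0, 0.0]
contact_force: [0.9, 1.0, -0.4]
opening: 0.999
finger_force: 0.0
```

Emit:
{"op": "drive_tool", "data": {"moves": [[[0, -0.145, 0], [0, 0, 0], 0.085], [[0, -0.145, 0], [0, 0, 0], 0.085], [[0, -0.146, 0], [0, 0, 0], 0.085], [[0, 0, 0], [0, 0, 0], 0.085], [[0, 0, 0], [0, 0, 0], 0.085]]}}

```text
time: 24.0
eef_pos: [0.3539, 0.3083, 0.2366]
tcp_rot: [-0.036, 0.976, 0.008, 0.216]
contact_force: [0.2, 0.1, -0.4]
opening: 0.998
finger_force: 0.0
```

Run:
```python
from h import *
from plant import ctrl
c=ctrl.read_camera("wrist");s=ctrl.get_state();print(s["eef_pos"],s["tcp_rot"],s["qpos"].round(3))
pickle.dump((c,s),open("w10.pkl","wb"))
print(proj(c,plateR(.07).apply(HO)+[.3836,.308,.0945])*1.4)
cv2.imwrite("pics/w10.png",cv2.resize(c["image"][:,:,::-1],(784,588),interpolation=cv2.INTER_CUBIC))
```

```text
[0.35436466 0.30835136 0.23687531] [-0.03534183  0.97565326  0.00780678  0.21631166] [ 0.608 -0.347  2.256 -0.286  0.871 -0.891]
[[355.31415134 120.45964864]
 [403.48619978 120.57200171]
 [358.06275706 329.67566483]
 [400.73780823 329.75377828]]
```

View pics/w10.png

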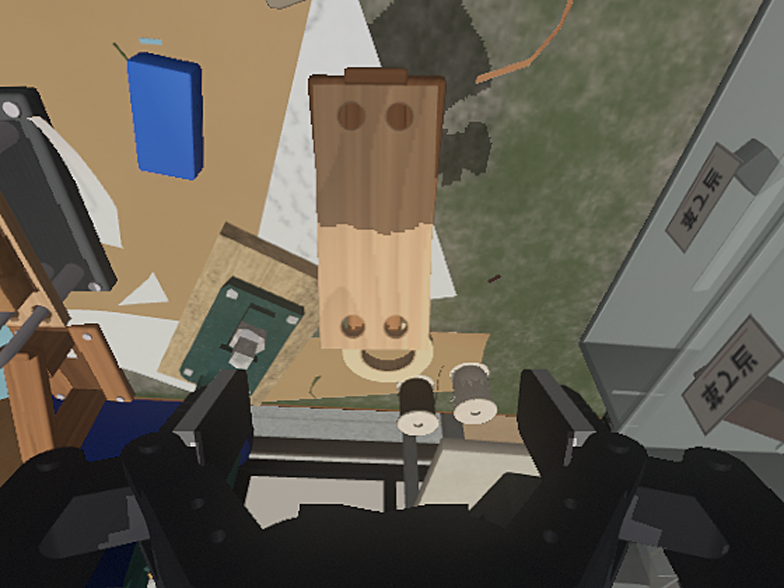

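Wide plate seen with holes at (350,116),(400,116),(353,326),(396,326): about 4 px left of and above the prediction.

Run:
```python
from h import *
c,s=pickle.load(open("w10.pkl","rb"))
# refine hole centres: dark blobs inside plate near clicks
uv=np.array([[350.5,116],[400,116],[353.5,326],[396,326]])/1.4-.15
f=lambda p,X:plateR(p[2]).apply(X)+[p[0],p[1],.0945]
cor=np.array([[-.075,-.033,.005],[-.075,.033,.005],[.075,-.033,.005],[.075,.033,.005]])
uc=np.array([[310,77],[444,77],[321,349],[429,349]])/1.4-.15
p,r=fit([(c,HO,uv)],[.3836,.308,.07],f);print(p,r.round(2).tolist())
p2,r=fit([(c,np.vstack([HO,cor]),np.vstack([uv,uc]))],p,f);print(p2,r.round(2).tolist())
Rt=plateR(p[2])*Ro.from_matrix(np.diag([-1.,1,-1]))
print(delta(s,np.r_[p[:2],.0945]+Rt.apply([0,0,.002]),Rt))
```

```text
[0.3810214  0.30517322 0.06471962] [[0.33, -0.43], [-0.37, -0.17], [-0.15, 0.41], [0.18, 0.58]]
[0.38011262 0.30517442 0.06547607] [[0.31, -1.63], [-0.31, -1.4], [-0.07, -0.34], [0.33, -0.19], [1.91, 4.63], [-4.36, 5.24], [0.07, -0.44], [-0.22, -0.06]]
(array([3.19638583e-03, 2.65875124e-05, 6.98759556e-03]), array([ 0.03628676, -0.00509655,  0.14217409]))
```

Emit:
{"op": "drive_tool", "data": {"moves": [[[0, 0, 0.007], [0.0365, -0.005, 0.045], 0.085], [[0, 0, 0], [0, 0, 0.045], 0.085], [[0, 0, 0], [0, 0, 0.02], 0.085], [[0, 0, 0], [0, 0, 0], 0.085], [[0, 0, 0], [0, 0, 0], 0.085]]}}

```text
time: 24.68
eef_pos: [0.3685, 0.3045, 0.1224]
tcp_rot: [-0.032, 0.976, 0.009, 0.217]
contact_force: [-0.1, 0.2, 0.2]
opening: 0.998
finger_force: 0.0
```

Run:
```python
from h import *
from plant import ctrl
s=ctrl.get_state();print(s["eef_pos"],s["opening"])
p=[0.3810214,0.30517322,0.06471962]
Rt=plateR(p[2])*Ro.from_matrix(np.diag([-1.,1,-1]))
print(delta(s,np.r_[p[:2],.0945]+Rt.apply([0,0,.002]),Rt))
```

```text
[0.3685178  0.30449264 0.12242402] 0.9984852680226027
(array([0.00352829, 0.00189677, 0.00030899]), array([ 0.00051481, -0.00024438,  0.03259797]))
```

Emit:
{"op": "drive_tool", "data": {"moves": [[[0.003, 0, 0], [0, 0, 0.02], 0.085], [[0, 0, 0], [0, 0, 0.0125], 0.085], [[0, 0, 0], [0, 0, 0], 0.085], [[0, 0, 0], [0, 0, 0], 0.085]]}}

```text
time: 25.18
eef_pos: [0.3815, 0.3054, 0.0925]
tcp_rot: [-0.032, 0.976, 0.007, 0.217]
contact_force: [0.6, 0.2, 0.7]
opening: 1.001
finger_force: 0.0
```

Emit:
{"op": "drive_tool", "data": {"moves": [[[0, 0, 0], [0, 0, 0], 0.07], [[0, 0, 0], [0, 0, 0], 0.06], [[0, 0, 0], [0, 0, 0], 0.06], [[0, 0, 0], [0, 0, 0], 0.06], [[0, 0, 0], [0, 0, 0], 0.06]], "grip_force": 55}}

```text
time: 25.8
eef_pos: [0.3812, 0.3053, 0.0928]
tcp_rot: [-0.032, 0.976, 0.007, 0.217]
contact_force: [-5.2, -0.3, 5.2]
opening: 0.755
finger_force: 59.7
```

Emit:
{"op": "drive_tool", "data": {"moves": [[[0, 0, 0], [-0.004, 0, -0.006], 0.055], [[0, 0, 0], [-0.006, 0, -0.02], 0.055], [[0, 0, 0], [-0.021, 0, -0.045], 0.055], [[0, 0, 0], [-0.023, 0, -0.05], 0.055], [[0, 0, 0], [0, 0, 0], 0.055]]}}

```text
time: 26.42
eef_pos: [0.3814, 0.3067, 0.231]
tcp_rot: [-0.032, 0.975, 0.01, 0.222]
contact_force: [0.5, 0.0, -2.1]
opening: 0.758
finger_force: 61.8
```

Emit:
{"op": "drive_tool", "data": {"moves": [[[0, 0.145, 0], [0, 0, 0], 0.055], [[0, 0.145, 0], [0, 0, 0], 0.055], [[0, 0.146, 0], [0, 0, 0], 0.055], [[0, 0, 0], [0, 0, 0], 0.055]]}}

```text
time: 26.92
eef_pos: [0.3798, 0.3045, 0.2228]
tcp_rot: [-0.032, 0.999, -0.001, 0.0]
contact_force: [0.7, -0.4, -1.2]
opening: 0.758
finger_force: 61.7
```

Run:
```python
from h import *
from plant import ctrl
s=ctrl.get_state();print(s["eef_pos"],s["tcp_rot"],s["opening"],s["finger_force"],s["contact_force"])
Rt=Ro.from_euler('z',.04)*Ro.from_matrix(np.diag([-1.,1,-1]))
print(delta(s,[.43,.0415,.2],Rt))
```

```text
[0.37978804 0.30451642 0.22281257] [-3.21521501e-02  9.99482652e-01 -8.14160254e-04  7.38535221e-05] 0.7584035042191144 61.74952268600464 [ 0.68850461 -0.42307719 -1.20474148]
(array([-0.00163099,  0.00011512,  0.0243154 ]), array([-0.03320161, -0.26566221,  0.02324939]))
```

Run:
```python
from h import *
c,s=pickle.load(open("w10.pkl","rb"))
print(onz(c,np.array([[233,279],[305,317],[182,348],[247,330]])/1.4,.02).round(3))
d=pickle.load(open("cams0.pkl","rb"));S=d["scene"]
# scene: head leftmost px etc. at heights
for n,uv in dict(headTL=(335,183),headTR=(390,180),ram=(343,212),colL=(360,250),footL=(330,265)).items():
    print(n,[onz(S,[np.array(uv)/1.4],z)[0,:2].round(3).tolist() for z in(.02,.1,.2,.28)])
```

```text
[[0.49  0.19  0.02 ]
 [0.53  0.249 0.02 ]
 [0.581 0.127 0.02 ]
 [0.551 0.194 0.02 ]]
headTL [[0.686, 0.469], [0.621, 0.369], [0.54, 0.244], [0.476, 0.144]]
headTR [[0.805, 0.388], [0.732, 0.294], [0.641, 0.176], [0.568, 0.082]]
ram [[0.627, 0.351], [0.566, 0.26], [0.491, 0.145], [0.431, 0.054]]
colL [[0.57, 0.204], [0.513, 0.123], [0.443, 0.022], [0.387, -0.059]]
footL [[0.484, 0.204], [0.434, 0.123], [0.371, 0.022], [0.321, -0.059]]
```

Emit:
{"op": "drive_tool", "data": {"moves": [[[0, 0, 0], [-0.003, -0.053, 0], 0.055], [[0, 0, 0], [-0.003, -0.053, 0], 0.055], [[0, 0, 0], [-0.004, -0.053, 0], 0.055], [[0, 0, 0], [-0.01, -0.053, 0], 0.055], [[0, 0, 0.024], [-0.013, -0.0535, 0], 0.055]]}}

```text
time: 27.55
eef_pos: [0.4283, 0.0412, 0.2233]
tcp_rot: [-0.021, 1.0, -0.001, 0.001]
contact_force: [0.9, 0.8, -1.5]
opening: 0.757
finger_force: 62.0
```

Emit:
{"op": "drive_tool", "data": {"moves": [[[-0.0015, 0, 0], [0, 0, 0.023], 0.055], [[0, 0, 0], [0, 0, 0.02], 0.055], [[0, 0, 0], [0, 0, 0], 0.055], [[0, 0, 0], [0, 0, 0], 0.055]]}}

```text
time: 28.05
eef_pos: [0.4293, 0.0427, 0.1817]
tcp_rot: [-0.021, 1.0, 0.0, 0.001]
contact_force: [0.5, -0.3, -2.3]
opening: 0.758
finger_force: 62.0
```

```bash
cat > chk.py <<'E'
from h import *
from plant import ctrl
c=ctrl.read_camera("wrist");s=ctrl.get_state();print(s["eef_pos"],s["tcp_rot"],s["contact_force"])
pickle.dump((c,s),open("w11.pkl","wb"))
R=Ro.from_quat(s["tcp_rot"]);M=Ro.from_matrix(np.diag([-1.,1,-1]))
g=lambda q:R.apply(M.apply(np.vstack([HO[:2],[[-.075,-.033,.005],[-.075,.033,.005]]]))+q)+s["eef_pos"]
h=proj(c,g([.001,0,.0015]));print("holes/corners pred",h.round(1).tolist())
t=proj(c,Ro.from_euler('z',.0401).apply(HO*[1,1,0]+[0,0,.128])+[.4294,.0415,0]);print("tips pred",t[:2].round(1).tolist())
g=c["image"].mean(2).astype(int)
a=int(h[:,1].min())-10
print("col mid, top edge",a,g[a:a+24,int(h[:2,0].mean())].tolist())
v=int(h[:2,1].mean())+35
for i in(2,3):
    u=int(h[i,0]);print("row",v,"from",u-22,g[v,u-22:u+23].tolist())
for i in(0,1):
    u,w=h[i].round().astype(int);print("hole",u-28,w-28)
    for r in g[w-28:w+29:3,u-28:u+29:2]:print(' '.join(f"{x:3d}" for x in r))
E
python3 chk.py
```

```text
[0.4296808  0.04263245 0.1822235 ] [-2.15042146e-02  9.99767506e-01  2.31456110e-04  1.56494220e-03] [-0.52637729  1.11818907 -1.94550244]
holes/corners pred [[238.7, 145.7], [309.6, 145.7], [181.5, 103.2], [366.8, 103.2]]
tips pred [[248.0, 137.5], [296.4, 137.6]]
col mid, top edge 93 [144, 144, 144, 144, 143, 148, 137, 44, 60, 65, 65, 81, 108, 114, 112, 111, 110, 111, 111, 110, 111, 111, 110, 110]
row 180 from 159 [55, 57, 54, 47, 60, 179, 204, 199, 201, 202, 204, 204, 204, 203, 204, 204, 204, 204, 203, 204, 204, 204, 204, 205, 205, 210, 197, 95, 107, 110, 110, 110, 109, 110, 111, 112, 112, 114, 113, 114, 115, 114, 114, 113, 113]
row 180 from 344 [112, 115, 115, 115, 117, 118, 118, 119, 119, 119, 120, 120, 121, 120, 120, 120, 119, 118, 117, 115, 140, 141, 140, 139, 140, 139, 141, 140, 140, 140, 140, 141, 139, 138, 139, 139, 139, 140, 139, 140, 140, 139, 140, 140, 140]
hole 211 118
114 117 116 114 113 112 112 109 108 107 109 111 110 110 109 110 112 113 115 114 115 111 108 109 106 109 109 110 110
115 116 116 114 113 113 111 110 108 107 110 111 109 108 110 109 110 112 114 114 114 111 
[... 3516 characters left out ...]
 113
117 119 118 117 113  99  90 112 110 107 102 106 117  66  58 184 196 200 202 214  91  65  66  95  98 113 113 112 112
118 119 118 118 121 109 103  74 107 106 108 112 116  66  57 180 194 204 176  57  67  76  98  96 113 113 111 111 112
120 119 118 117 120 123 111 106  93  65  84 105 117  59  60 115 137  55  64  66  92 100 101 112 110 112 110 112 112
118 118 117 118 120 121 125 126 105 103  99  79  67  70  68  66  65  80  95  99 102 112 113 111 111 112 114 117 117
120 119 116 117 120 122 123 126 124 122 118 103  96  96  96  95  95 101 114 117 115 113 112 110 111 112 115 120 117
118 118 116 116 118 120 123 125 122 120 118 117 116 116 116 115 115 114 114 115 114 114 111 110 110 111 116 118 118
```

Emit:
{"op": "drive_tool", "data": {"moves": [[[0, 0, 0.003], [0, -0.001, 0.015], 0.055], [[0, 0, 0], [0, 0, 0.015], 0.055], [[0, 0, 0], [0, 0, 0.01], 0.055], [[0, 0, 0], [0, 0, 0], 0.055], [[0, 0, 0], [0, 0, 0], 0.055]]}}

```text
time: 28.72
eef_pos: [0.4298, 0.0413, 0.1416]
tcp_rot: [-0.02, 1.0, 0.001, 0.001]
contact_force: [0.4, -0.1, -2.4]
opening: 0.758
finger_force: 62.0
```

```bash
python3 chk.py
```

```text
[0.43001091 0.04132605 0.1419163 ] [-1.96065309e-02  9.99807079e-01  4.85981336e-04  1.07350087e-03] [-0.54171184 -0.14671505 -2.34390712]
holes/corners pred [[238.9, 145.0], [309.7, 145.0], [181.7, 102.6], [366.8, 102.6]]
tips pred [[243.5, 142.5], [305.6, 142.5]]
col mid, top edge 92 [144, 144, 148, 143, 40, 57, 63, 67, 69, 68, 67, 64, 81, 108, 115, 113, 112, 112, 110, 110, 110, 111, 111, 111]
row 180 from 159 [206, 206, 207, 206, 206, 206, 206, 206, 206, 206, 205, 206, 206, 206, 206, 203, 200, 197, 194, 193, 196, 199, 202, 204, 207, 212, 199, 98, 110, 112, 113, 112, 112, 112, 114, 115, 115, 115, 116, 117, 116, 116, 116, 115, 114]
row 180 from 344 [113, 114, 115, 117, 118, 118, 119, 120, 120, 120, 120, 121, 122, 121, 121, 120, 119, 120, 119, 116, 144, 142, 142, 142, 142, 141, 142, 141, 142, 141, 141, 141, 141, 141, 141, 141, 142, 140, 141, 140, 141, 141, 141, 141, 141]
hole 211 117
116 116 117 114 114 113 113 110 107 109 110 111 111 109 110 110 111 113 115 115 115 111 109 108 108 108 109 110 110
115 117 116 115 114 113 112 110 109 108 110 111 110 111 109 110 112 114 114 115 114 110
[... 3517 characters left out ...]
 113
119 119 118 118 107 102  92 104 112 115 112 110 109 106 103 106 113  92  54 195 173  57  66  94  94 114 113 112 113
118 119 119 118 122 105  90  91 115 113 111 110 108 104 102 106 114  84  57  59  67  65  92  95 111 114 112 111 113
119 119 118 118 120 124 107 107  75  86 112 112 110 105 103 109 107  78  71  68  75 101  96 110 113 112 113 112 113
120 120 118 118 120 123 125 115 105 102  79  69  70  70  71  68  69  67  76  97  99 102 114 112 112 111 114 115 115
120 118 118 117 120 121 125 127 125 116  99  99  99  99  97  98  99  97 102 110 116 114 112 112 111 113 117 121 119
119 120 118 118 121 121 124 125 124 122 119 120 119 117 116 117 118 116 116 116 116 114 112 112 111 113 118 121 117
```

Emit:
{"op": "drive_tool", "data": {"moves": [[[0, 0, 0], [0.0008, 0.0002, 0.005], 0.055], [[0, 0, 0], [0, 0, 0.009], 0.055], [[0, 0, 0], [0, 0, 0.009], 0.055], [[0, 0, 0], [0, 0, 0.004], 0.055], [[0, 0, 0], [0, 0, 0], 0.055]]}}

```text
time: 29.4
eef_pos: [0.4284, 0.0416, 0.1139]
tcp_rot: [-0.02, 1.0, 0.001, -0.0]
contact_force: [-0.5, -0.1, -2.1]
opening: 0.754
finger_force: 62.0
```

Emit:
{"op": "drive_tool", "data": {"moves": [[[0, 0, 0], [0, 0, 0.004], 0.055], [[0, 0, 0], [0, 0, 0.002], 0.055], [[0, 0, 0], [0, 0, 0.0], 0.055], [[0, 0, 0], [0, 0, 0], 0.055]]}}

```text
time: 29.9
eef_pos: [0.4289, 0.0416, 0.1086]
tcp_rot: [-0.02, 1.0, 0.001, 0.001]
contact_force: [0.1, -0.3, -3.0]
opening: 0.754
finger_force: 62.0
```

Emit:
{"op": "drive_tool", "data": {"moves": [[[0, 0, 0], [0, 0, 0.002], 0.055], [[0, 0, 0], [0, 0, 0.0015], 0.055], [[0, 0, 0], [0, 0, 0.0], 0.055], [[0, 0, 0], [0, 0, 0], 0.055]]}}

```text
time: 30.4
eef_pos: [0.4288, 0.0416, 0.105]
tcp_rot: [-0.02, 1.0, 0.001, 0.001]
contact_force: [-0.2, 0.9, -1.3]
opening: 0.755
finger_force: 62.0
```

Emit:
{"op": "drive_tool", "data": {"moves": [[[0, 0, 0], [0, 0, 0.001], 0.055], [[0, 0, 0], [0, 0, 0.001], 0.055], [[0, 0, 0], [0, 0, 0.0], 0.055], [[0, 0, 0], [0, 0, 0], 0.055]]}}

```text
time: 30.9
eef_pos: [0.4288, 0.0416, 0.103]
tcp_rot: [-0.02, 1.0, 0.001, 0.001]
contact_force: [0.3, -0.3, -2.5]
opening: 0.755
finger_force: 62.0
```

Emit:
{"op": "drive_tool", "data": {"moves": [[[0, 0, 0], [0, 0, 0.001], 0.055], [[0, 0, 0], [0, 0, 0.0005], 0.055], [[0, 0, 0], [0, 0, 0.0], 0.055], [[0, 0, 0], [0, 0, 0], 0.055]]}}

```text
time: 31.4
eef_pos: [0.4288, 0.0416, 0.1015]
tcp_rot: [-0.02, 1.0, 0.001, 0.001]
contact_force: [0.0, 0.1, -1.8]
opening: 0.754
finger_force: 62.0
```

Emit:
{"op": "drive_tool", "data": {"moves": [[[0, 0, 0], [0, 0, 0.001], 0.055], [[0, 0, 0], [0, 0, 0.0005], 0.055], [[0, 0, 0], [0, 0, 0.0], 0.055], [[0, 0, 0], [0, 0, 0], 0.055]]}}

```text
time: 31.9
eef_pos: [0.429, 0.0414, 0.1009]
tcp_rot: [-0.02, 1.0, 0.0, 0.0]
contact_force: [-3.6, -1.1, 5.7]
opening: 0.751
finger_force: 62.9
```

Contact. Release slowly, then withdraw.

Emit:
{"op": "drive_tool", "data": {"moves": [[[0, 0, 0], [0, 0, 0], 0.069], [[0, 0, 0], [0, 0, 0], 0.077], [[0, 0, 0], [0, 0, 0], 0.085], [[0, 0, 0], [0, 0, 0], 0.085], [[0, 0, 0], [0, 0, 0], 0.085]]}}

```text
time: 32.52
eef_pos: [0.4288, 0.0416, 0.0999]
tcp_rot: [-0.02, 1.0, 0.001, 0.001]
contact_force: [-0.5, 0.2, -0.5]
opening: 0.999
finger_force: 0.0
```

Emit:
{"op": "drive_tool", "data": {"moves": [[[0, 0, 0], [0, 0, -0.005], 0.085], [[0, 0, 0], [0, 0, -0.025], 0.085], [[0, 0, 0], [0, 0, -0.05], 0.085], [[0, 0, 0], [0, 0, -0.05], 0.085], [[0, 0, 0], [0, 0, 0], 0.085]]}}

```text
time: 33.15
eef_pos: [0.4314, 0.0411, 0.2355]
tcp_rot: [-0.02, 1.0, -0.0, 0.006]
contact_force: [0.5, 0.0, -0.4]
opening: 0.996
finger_force: 0.0
```

Emit:
{"op": "drive_tool", "data": {"moves": [[[0, 0, 0], [0, 0, 0], 0.085], [[0, 0, 0], [0, 0, 0], 0.085]]}}

```text
time: 33.4
eef_pos: [0.4276, 0.0416, 0.2281]
tcp_rot: [-0.02, 1.0, 0.001, -0.001]
contact_force: [-0.3, 0.9, -0.6]
opening: 0.995
finger_force: 0.0
```

Run:
```python
from h import *
from plant import ctrl
c=ctrl.read_camera("wrist");s=ctrl.get_state();print(s["eef_pos"],s["contact_force"])
pickle.dump((c,s),open("w12.pkl","wb"))
f=lambda X:Ro.from_euler('z',.04).apply(X)+[.4293,.0416,0]
P=np.array([[sx*.075,sy*.033,.107] for sx in(-1,1) for sy in(-1,1)]);pr=proj(c,f(P));print(pr.round(1).tolist())
g=c["image"].mean(2).astype(int);u=int(pr[:,0].mean());v0=int(pr[:2,1].mean());v1=int(pr[2:,1].mean())
print("top",v0-12,g[v0-12:v0+13,u].tolist());print("bot",v1-12,g[v1-12:v1+13,u].tolist())
for v in(v0+60,v1-30):
  for k in(-1,1):
    t=(v-v0)/(v1-v0);i=0 if k<0 else 1;x=int(pr[i,0]*(1-t)+pr[i+2,0]*t);print("side",v,x-12,g[v,x-12:x+13].tolist())
```

```text
[0.42766805 0.04160115 0.22811083] [0.74635333 0.01936751 0.14349461]
[[228.2, 113.7], [319.0, 113.7], [235.1, 297.3], [312.5, 297.2]]
top 101 [125, 127, 132, 116, 38, 53, 61, 62, 60, 61, 60, 56, 75, 97, 100, 99, 99, 99, 99, 98, 99, 98, 97, 98, 97]
bot 285 [105, 105, 105, 106, 105, 105, 105, 107, 106, 106, 106, 102, 98, 199, 188, 186, 186, 186, 186, 185, 185, 185, 185, 185, 185]
side 173 218 [187, 188, 187, 187, 187, 187, 187, 187, 188, 188, 189, 196, 158, 89, 98, 100, 101, 102, 103, 103, 103, 103, 101, 99, 97]
side 173 304 [104, 102, 101, 101, 100, 103, 104, 105, 106, 105, 105, 101, 91, 177, 192, 187, 185, 186, 186, 188, 171, 135, 123, 127, 127]
side 267 221 [120, 123, 124, 125, 125, 124, 124, 126, 125, 124, 125, 128, 109, 94, 103, 100, 95, 91, 91, 92, 93, 94, 94, 95, 94]
side 267 301 [100, 99, 101, 101, 102, 102, 105, 109, 112, 113, 109, 99, 178, 191, 186, 185, 185, 186, 186, 185, 186, 187, 186, 186, 186]
```

The wide plate's edges lie within 1 px of where they should be on all four sides, so it is seated level at the right height.

```bash
python3 -c "
from plant import ctrl
print(ctrl.sign_off())"
```

```text
the job is handed in; nothing more can be done
None
```

The press is loaded and handed in at about 33 s of the 72 s allowed: narrow plate on the four shoulders, cork block lengthways in the middle, wide plate on top, with the gripper clear. The last camera check put all four edges of the wide plate within about 1 px of where they should be, but sign-off returned no verdict.

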